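# Hang a ferrite core on the tester and hold the cam lever at full lift

### The arm

A 6-joint arm with a two-finger parallel gripper is mounted at the origin on the work surface. World frame = base frame: x ahead of the robot, y to its left, z up, the work surface at z = 0. Lengths are in mm, angles in rad, forces in N, time in s.
With the tool pointing down it reaches from about 300 to 775 mm from the base axis. Payload 14.6 kg.
Tool frame: the origin (TCP) lies between the finger pads; the fingertips stand 22 mm ahead of it and the grasp point (between the pads) lies 3 mm ahead of it (manip.tcp_to_tips is the distance from the TCP to the fingertips, in mm); y points along the fingers, z is the direction in which the jaws open and shut, and the axes are right-handed (so a half turn about y gives the same grasp; the last joint's range is limited). The gripper opens to 94 mm and grips with 3 to 60 N. Pads are 16 mm wide; open, the fingers measure 119 mm over their backs; the gripper's body (75 mm by 177 mm) begins 78 mm behind the grasp point.
Start: joints at [-1.364, 0.3, 1.521, -0, 1.321, -0.067], TCP at [148.709, -529.504, 201.346] pointing down, gripper open.
Joint ranges: [-3.03, 3.03], [-0.79, 2.21], [0.23, 2.52], [-1.04, 4.18], [0, 3.07], [-2.55, 2.55]. Speed limits (rad/s): [2.22, 2.22, 2.57, 3.14, 3.14, 3.14].

### API

Orientations are given as [roll, pitch, yaw] about the fixed x, y, z axes, in that order (R = Rz(yaw) Ry(pitch) Rx(roll)).
In Python, from cell import manip gives the robot as it stands.
- The arm moves only by the shell command python3 -m jog 'ROWS' [OPENING] [FORCE]. ROWS is JSON, one flat list of numbers, 6 for each row, row after row: the shift along the tool's x, y, z in mm, then the turn, a rotation vector about the tool's x, y, z in degrees. A call has 1 to 10 rows; each row is the pose to reach, as a shift and turn from the pose commanded when the call began, along the tool's axes at that moment; what a row does not reach only later rows make up. A row lasts 1/12 s, in which the tool goes at most 41.7 mm and 7.16 degrees, less where a joint would pass 70% of its speed; a pose out of reach is approached as far as the arm can. A call with a gripper value outside its range is refused whole. OPENING is the finger opening in mm, from 0 to 94, set as the call begins (- or left out, the last holds). The fingers move at their own pace and stop on an object; FORCE is the grip in N (left out, the last holds). Time passes only in rows, so rows that repeat a pose let the fingers close. It gives the time, the measured TCP pose, the force and the opening at its end, in the units of the state.
- manip.read_state(): the state, without advancing time (a new reading comes with each control period).
- manip.camera(name): name is "scene" or "top" or "wrist"; returns a dict with "img" (400x640x3 uint8, red, green, blue), "intrinsics" (3x3 intrinsics, pixels), "k1" (the pictures are not rectified: a ray, as slopes to the right and down, at radius r is drawn at 1 + k1 r^2 times it, then the intrinsics apply), "origin" and "orientation" of the camera in the world. Camera axes: x right, y down, z forward; pixel columns grow to the right and rows downward; lengths in mm; the calibration is good to about 2 mm. A picture is of the moment at which its call begins. There is no depth.
- manip.sign_off(): hands the job in, once; it reports no verdict.
Trained networks look in a picture, given as the dict that the camera call returned (one of the last four; its "shot" number tells which), for a name from the list of things; names that differ only in an ending like _2 or _b are one class to them, and where a whole thing is asked for, a point or a joint stands for the part that bears it (a point fixed in the world has none). Each returns a list of dicts, best first, with "score" (0 to 1); they miss things now and then, are a little off and sometimes report something else, mostly with a low value. They report only what shows in the picture. A call takes as long as a camera call. They do not tell look-alikes from the thing itself.
- manip.masks_of(thing, picture): "pixels" (400x640 bool, what is visible of it) and "xy" ([column, row] in pixels, amid what is visible of it).
- manip.tip_of(thing, picture): "xy" ([column, row] in pixels: a listed point, or the origin of a listed thing).
The state is a dict: "clock": time; "joints": joint angles; "qd": joint speeds; "effort": joint torques, N m; "eef_pos": TCP position; "eef_rot": TCP orientation; "wrist_force": force on the tool from outside, world axes, zero at the start; "moment": the same for the moment, N m; "finger_gap": finger opening in mm.
Only numpy, scipy, OpenCV 4.12 (cv2) and the standard library are available. Lean on these libraries where they do the work, as an engineer would, in place of code of your own. Each camera call takes 0.05 s, during which the arm holds its last target.

### The job

Set up an inductance check on the core tester: pick up the U-shaped ferrite core and hang it, legs down, over the middle of the copper-wound bar so that both legs stand squarely above the keeper; lower it gently, for ferrite chips when dropped, and let go of it. Then take the red knob and swing the spring-loaded cam lever up to the top of its lift, where it stands straight up and the keeper has closed against both legs and carries the core, and finish while still holding the knob there. Leave everything else on the bench where it is.

Things in the scene. Friction and masses are not known exactly. Their poses are not given: they have to be found in the camera images.
- u_core: Black U-shaped ferrite core, 0.33 to 0.49 kg, standing on its two legs like an arch. 80 mm across the legs (its x), 25 mm thick (y), 65 mm tall (z up). Legs 20 mm wide, window 40 wide x 45 mm high, back 20 mm high: pinch the back from above across the 25 mm. Origin: midway between the leg ends. Hung, the window's roof rests on the bar, the origin 45 mm below bar_top_mid.
- tester: Core tester fixed to the bench: grey base 180 x 210 x 15 mm; black posts at its y = +80 and -80 mm, 160 mm high, carry the coil bar; below it the keeper, raised by an eccentric on a cross shaft; meter head 85 mm high at its x = 80 to 130 mm. Origin: centre of the underside. x from the knob's rest side to the meter head, y along bar and shaft, z up. All its parts move with it between starts.
- coil_bar: Fixed horizontal bar along the tester's y between the posts, 136 mm free between them, 28 mm wide, 22 mm high, flat on top, copper winding over the middle 52 mm with a yellow band at each end of it. Origin: middle of its top face, axes as the tester's.
- bar_top_mid (a point): Middle of the coil bar's top face, 151 mm above the bench, straight above the middle of the keeper.
- keeper: Flat dark ferrite bar 92 (its x) x 40 (y) x 12 mm on the lift plate under the coil bar. Origin: centre of its underside, axes as the tester's. At rest its top is 96 mm above the bench, 10 mm below the legs of a hung core; at full lift 108 mm: it meets the legs and raises the core 2 mm off the bar.
- knob: Red ball, 28 mm across, at the end of the cam lever (steel rod, 10 mm thick). Origin: its centre, 110 mm from the shaft axis. At rest 50 mm above the bench, at the tester's x = -110, y = -150 mm. Can be pinched from above along the tester's y; it turns between the fingers as the lever swings.
- shaft (a point): Point on the lever's axis of rotation level with the lever, 110 mm from the knob: tester x = 0, y = -150 mm, z = 50 mm. The axis runs along the tester's y.
- cam_lever (a joint): Angle of the cam lever, rad: 0 at rest, level towards the tester's -x; grows as the knob swings up and over towards +x; 1.57 straight up, the highest lift; beyond it the keeper sinks again; stop at 2.3. A spring and its weight return it to 0 when let go; 2 to 3 N at the knob swings it.
- lift (a joint): Height of the lift plate and keeper above rest, in m: 12 mm times the sine of the lever angle, so 0 at rest and 0.012 at the top.
- e_core: Bystander: mid-grey E-shaped core, three legs, the same size as the U core, standing on its legs. The two cores and the toroid swap places between starts.
- toroid: Bystander: red ring core 70 mm across, 22 mm high, lying flat.
- screwdriver: Bystander: screwdriver, yellow handle, 200 mm long.
- cutters: Bystander: side cutters with green handles, 115 mm long.
- tin: Bystander: round aluminium tin, 64 mm across, 26 mm high.
- parts_tray: Bystander: white tray 100 x 140 x 28 mm with screws.
- board: Bystander: green circuit board on an aluminium plate 140 x 200 mm, up to 50 mm high.
Mind the look-alikes: they are no part of the job. Of the things shaped like the u_core, the black one is meant.

How it is judged (in metres and radians):
On the way, in this order (a step that is already met when the one before it is completed fails the run):
1. the U core hangs released on the middle of the coil bar, legs down over the keeper (y of u_core in the frame of tester between -0.0075 and 0.0075 m and x of u_core in the frame of tester between -0.009 and 0.009 m and angle between the y axis of u_core and the y axis of tester, either way round below 0.2 rad and angle between u_core's own z axis and vertical below 0.1 rad and contact force between each of the arm, the fingers and u_core below 0.1 N and z of u_core in the frame of tester between 0.103 and 0.1085 m and contact force between u_core and coil_bar above 1.5 N and linear speed of u_core below 0.02 m/s), for 0.3 s.
2. the lever is held by the knob at the top of its lift and the keeper carries the core (y of u_core in the frame of tester between -0.0075 and 0.0075 m and x of u_core in the frame of tester between -0.009 and 0.009 m and angle between the y axis of u_core and the y axis of tester, either way round below 0.2 rad and angle between u_core's own z axis and vertical below 0.1 rad and contact force between each of the arm, the fingers and u_core below 0.1 N and value of joint cam_lever between 1.37 and 1.77 rad and value of joint lift above 0.0115 m and contact force between u_core and keeper above 1.5 N and contact force between u_core and coil_bar below 1 N and z of u_core in the frame of tester above 0.1065 m and contact force between the fingers and knob above 0.4 N), for 0.3 s.
At the end, for the whole second after the job is handed in: Fingers still press the knob (over 0.4 N), lever at rest within 0.2 rad of straight up (lift 11.5 mm or more). The core, untouched by the robot, is at rest on the keeper, clear of the bar it straddles: within 7.5 mm of its middle, 9 mm of its centre line, 0.2 rad of square, 0.1 rad of upright (all of step 2 and velocity of joint cam_lever between -0.1 and 0.1 rad/s and linear speed of u_core below 0.02 m/s); the arm keeps its last pose, push and grip.
It fails at once if a bystander was moved more than 20 mm (distance of any of e_core, toroid, screwdriver, cutters, tin, parts_tray, board from where it was at the start of the episode above 0.02 m).
It fails at once if the U core was dropped (falling faster than 0.35 m/s out of the gripper) (linear speed of u_core above 0.35 m/s and contact force between the fingers and u_core below 0.1 N).
It also fails if it takes over 64 s, if anything falls off the work surface, if the arm or the gripper's body presses on something with over 40 N, if the wrist force passes 120 N, or if a joint passes its speed limit or range.

## Working session

There is one attempt and no reset: what is moved stays moved. The work goes in short steps, Python scripts to look and compute and a shell command to move; the robot and the scene stay as the last step left them, time stands still between calls to the robot, and variables do not carry over. Pictures are saved under pics/ and viewed, and the job is handed in when it is done.

```bash
ls; mkdir -p pics
python3 - <<'E'
from cell import manip
import cv2,numpy as np
print(manip.read_state())
for n in ("scene","top","wrist"):
    p=manip.camera(n); print(n,p["shot"],p["intrinsics"],p["k1"],p["origin"],p["orientation"])
    cv2.imwrite(f"pics/{n}0.png",p["img"][:,:,::-1])
E
```

```text
pics
{'clock': 0.0, 'joints': array([-1.36362976e+00,  3.00474375e-01,  1.52161073e+00, -1.76508206e-05,
        1.32068741e+00, -6.65901604e-02]), 'qd': array([ 0.00033684,  0.00088433,  0.00059343,  0.00065003,  0.0005876 ,
       -0.00015695]), 'effort': array([ 2.09282807e-04, -5.31808734e+01, -3.52735376e+01,  7.07540126e-02,
        2.43670604e-02, -1.27353223e-04]), 'eef_pos': array([ 148.63325664, -529.24763096,  200.77199478]), 'eef_rot': array([-1.57197471e+00,  6.14502191e-05, -2.86783158e+00]), 'wrist_force': array([-0.6061774 ,  0.15674312,  0.16570577]), 'moment': array([0.0145742 , 0.09213347, 0.00195876]), 'finger_gap': 94.18702986875249}
scene 1 [[518.31379493   0.         318.75036105]
 [  0.         518.31379493 199.48185114]
 [  0.           0.           1.        ]] -0.10625172703643591 [1687.99911746 -383.26256713 1146.13223414] [-2.27720509 -0.00548749  1.26072497]
top 2 [[399.44025516   0.         322.84393253]
 [  0.         399.44025516 195.22883982]
 [  0.           0.           1.        ]] -0.02593722291104232 [ 382.89443397   10.22967598 1408.21994675] [-3.03322398  0.00375146 -1.59783943]
wrist 3 [[288.77643818   0.         318.52553684]
 [  0.         288.77643818 200.93737201]
 [  0.           0.           1.        ]] -0.0013916050019658862 [ 214.08549305 -510.78907449  383.96036566] [ 2.90325440e+00 -3.70590958e-04 -1.29742348e+00]
```

View pics/scene0.png

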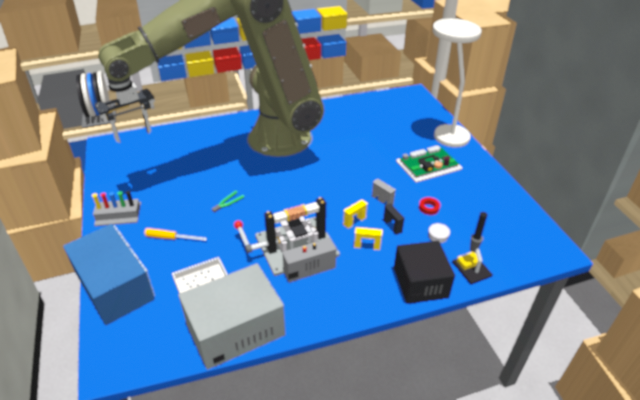

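View pics/top0.png

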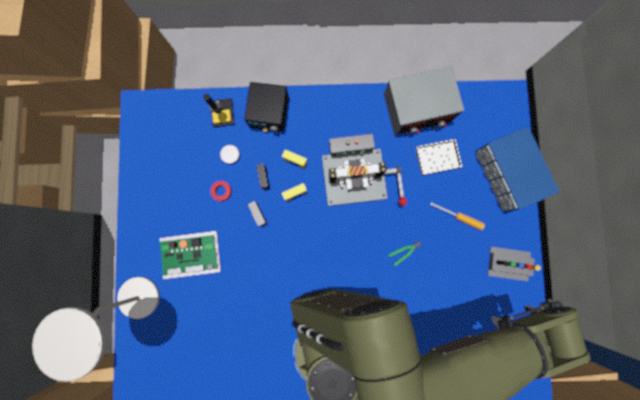

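View pics/wrist0.png

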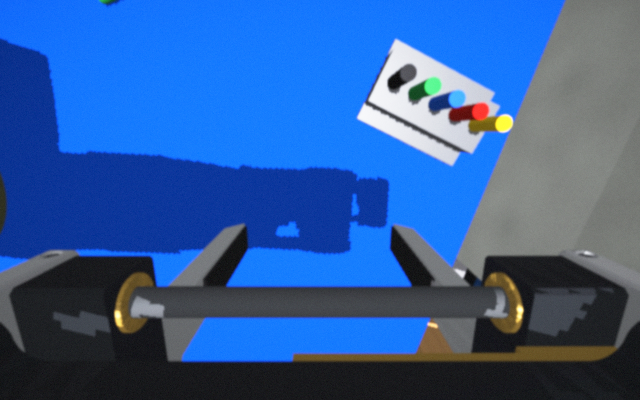

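The scene shows the tester at about (300,245), the black U core at (393,218) and the grey E core at (383,190). Two yellow U pieces lie nearby. In the top view the black core is at (263,176), the tester at (355,176) and the red knob at (402,201).

```bash
cat > h.py <<'E'
import numpy as np, cv2
from cell import manip
from scipy.spatial.transform import Rotation as R
from scipy.optimize import least_squares
def Rm(rpy): return R.from_euler('xyz',rpy).as_matrix()
def ray(p,xy):
    K=p["intrinsics"]; d=np.array([(xy[0]-K[0,2])/K[0,0],(xy[1]-K[1,2])/K[1,1]])
    u=d.copy()
    for _ in range(20): u=d/(1+p["k1"]*(u@u))
    v=Rm(p["orientation"])@np.array([u[0],u[1],1.0])
    return np.array(p["origin"]),v/np.linalg.norm(v)
def onz(p,xy,z):
    o,v=ray(p,xy); return o+v*(z-o[2])/v[2]
def proj(p,X):
    X=np.atleast_2d(X); c=(X-np.array(p["origin"]))@Rm(p["orientation"])
    s=c[:,:2]/c[:,2:]; r2=(s**2).sum(1,keepdims=True); s=s*(1+p["k1"]*r2)
    K=p["intrinsics"]; return s*[K[0,0],K[1,1]]+[K[0,2],K[1,2]]
def tri(rays):
    A=np.zeros((3,3));b=np.zeros(3)
    for o,v in rays:
        P=np.eye(3)-np.outer(v,v);A+=P;b+=P@o
    return np.linalg.solve(A,b)
E
python3 - <<'E'
from h import *
S=manip.camera("scene");T=manip.camera("top")
z={"knob":50,"bar_top_mid":151,"coil_bar":151,"tester":0,"u_core":0,"shaft":50,"keeper":84,"e_core":0,"toroid":0}
for t in z:
    for n,p in(("S",S),("T",T)):
        for d in manip.tip_of(t,p)[:4]:
            print(t,n,round(d["score"],2),np.round(d["xy"],1),np.round(onz(p,d["xy"],z[t]),1))
for n,p in(("S",S),("T",T)):
    for d in manip.masks_of("u_core",p):
        m=d["pixels"]; print("mask",n,round(d["score"],2),np.round(d["xy"],1),m.sum(),p["img"][m].mean(0).round(),cv2.minAreaRect(np.argwhere(m)[:,::-1].astype(np.float32)))
E
```

```text
knob T 0.46 [406.  200.5] [ 504.8 -272.2   50. ]
bar_top_mid S 0.57 [297.2 209.4] [602.5 -95.2 151. ]
bar_top_mid T 0.78 [357.7 169.6] [ 598.9 -102.1  151. ]
bar_top_mid T 0.15 [355.1 175.3] [580.7 -93.1 151. ]
coil_bar S 0.86 [294.9 208.2] [ 595.5 -100.1  151. ]
coil_bar S 0.24 [290.3 209. ] [ 594.9 -113.8  151. ]
coil_bar T 0.84 [358.9 168.3] [ 603. -106.  151.]
coil_bar T 0.21 [219.3 192.4] [537.8 339.9 151. ]
tester S 0.61 [297.6 247.7] [608.8 -99.1   0. ]
tester S 0.46 [299.8 223.1] [504.5 -61.8   0. ]
tester T 0.7 [352.3 173.9] [609.8 -95.7   0. ]
tester T 0.47 [191.9 256.7] [332.2 475.9   0. ]
u_core S 0.85 [350.6 220.3] [541.3  99.7   0. ]
u_core S 0.75 [370.3 247.3] [674.5 114.9   0. ]
u_core S 0.73 [393.2 225.5] [605.9 222.5   0. ]
u_core S 0.47 [297.5 224.5] [508.6 -70.7   0. ]
u_core T 0.7 [294.1 194.8] [540.5 113.3   0. ]
u_core T 0.59 [293.8 162.6] [656.5 112.1   0. ]
u_core T 0.54 [265.6 178.9] [600.3 213.8   0. ]
shaft S 0.75 [246.5 248. ] [ 612.3 -255.4   50. ]
shaft S 0.42 [430.2 208.8] [617.5 342.   50. ]
shaft T 0.73 [397.5 170.8] [ 608.3 -248.    50. ]
keeper S 0
[... 412 characters left out ...]
 60. 86.] ((393.2458801269531, 218.3287353515625), (30.84670639038086, 17.31875228881836), 48.01278305053711)
mask S 0.62 [350.8 213.1] 430 [199. 188.  68.] ((354.8000183105469, 214.10003662109375), (19.677396774291992, 29.96331024169922), 63.43495178222656)
mask T 0.77 [292.  192.7] 201 [213. 213. 126.] ((293.724609375, 192.37051391601562), (9.390612602233887, 23.362009048461914), 66.37062072753906)
mask T 0.75 [293.7 162.2] 213 [203. 202. 117.] ((293.91375732421875, 158.96551513671875), (25.068870544433594, 9.656157493591309), 21.80141258239746)
mask T 0.59 [264.4 176.7] 198 [ 98. 100. 114.] ((261.93145751953125, 176.0406036376953), (24.4377384185791, 9.119621276855469), 85.91438293457031)
```

```bash
cat > go.py <<'E'
import sys
from h import *
def go(pos,zdir_deg):
    """print row to reach pos with tool down, tool z horizontally at zdir_deg"""
    s=manip.read_state(); Rc=Rm(s["eef_rot"]); a=np.radians(zdir_deg)
    z=np.array([np.cos(a),np.sin(a),0]); y=np.array([0,0,-1.]); x=np.cross(y,z)
    Rt=np.column_stack([x,y,z])
    d=Rc.T@(np.array(pos)-s["eef_pos"]); rv=np.degrees(R.from_matrix(Rc.T@Rt).as_rotvec())
    print("t",round(s["clock"],2),"pos",s["eef_pos"].round(2),"zdir",round(np.degrees(np.arctan2(Rc[1,2],Rc[0,2])),2),"F",s["wrist_force"].round(2),"gap",round(s["finger_gap"],1))
    print("row",d.round(2),rv.round(2),"dist",np.linalg.norm(d).round(1))
if __name__=="__main__":
    v=[float(q) for q in sys.argv[1:]]; go(v[:3],v[3])
E
python3 go.py 540 60 260 -90
```

```text
t 1.25 pos [ 148.71 -529.51  201.35] zdir -74.31 F [ 0.24  0.01 -0.67] gap 93.9
row [-536.11  -58.65 -461.76] [ 0.   15.69  0.  ] dist 710.0
```

```bash
python3 -m jog '[-32,-3.5,-27.5,0,1,0,-64,-7,-55,0,2,0,-96,-10.5,-82.5,0,3,0,-128,-14,-110,0,4,0,-160,-17.5,-137.5,0,5,0,-192,-21,-165,0,6,0,-224,-24.5,-192.5,0,7,0,-256,-28,-220,0,8,0,-288,-31.5,-247.5,0,9,0,-320,-35,-275,0,10,0]' 60 30; python3 go.py 540 60 260 -90
```

```text
clock: 2.08
eef_pos: [379.4, -181.9, 236.3]
eef_rot: [-1.57, 0.001, -3.043]
wrist_force: [0.9, 0.2, 0.4]
finger_gap: 60.0
t 2.08 pos [ 379.36 -181.89  236.28] zdir -84.37 F [0.85 0.21 0.38] gap 60.0
row [-183.59  -23.7  -224.97] [-0.03  5.63 -0.04] dist 291.3
```

```bash
python3 -c "
from cell import manip;print(manip.read_state()['joints'])"
```

```text
[-5.34194672e-01 -2.34424564e-02  1.80651676e+00 -6.00387933e-07
  1.35769395e+00  9.38413862e-01]
```

```bash
python3 -m jog '[-25,-3,-31,0,0.7,0,-50,-6,-62,0,1.4,0,-75,-10,-93,0,2.1,0,-100,-13,-124,0,2.8,0,-125,-16,-155,0,3.5,0,-150,-19,-186,0,4.2,0,-170,-22,-210,0,5,0,-183.5,-23.7,-225,0,5.6,0,-183.5,-23.7,-225,0,5.6,0,-183.5,-23.7,-225,0,5.6,0]'
python3 - <<'E'
from h import *
p=manip.camera("wrist"); cv2.imwrite("pics/w1.png",p["img"][:,:,::-1])
z={"knob":50,"bar_top_mid":151,"coil_bar":151,"tester":0,"u_core":0,"shaft":50}
for t in z:
        for d in manip.tip_of(t,p)[:4]:
            print(t,round(d["score"],2),np.round(d["xy"],1),np.round(onz(p,d["xy"],z[t]),1))
E
```

```text
clock: 2.92
eef_pos: [539.0, 58.8, 259.0]
eef_rot: [-1.571, -0.001, -3.138]
wrist_force: [0.5, -0.5, 1.0]
finger_gap: 60.0
knob 0.78 [546.2 206.6] [ 504.2 -262.    50. ]
knob 0.57 [638.2 228.6] [ 471.9 -400.7   50. ]
bar_top_mid 0.64 [480.3 142.6] [ 596.1 -101.4  151. ]
coil_bar 0.94 [480.8 139.3] [ 599.3 -101.4  151. ]
tester 0.87 [423.9 138.5] [596.1 -99.3   0. ]
u_core 0.78 [284.   89.2] [665.  108.5   0. ]
u_core 0.64 [211.4 129.7] [608.  217.8   0. ]
u_core 0.61 [283.8 171.8] [545.5 111.8   0. ]
```

View pics/w1.png

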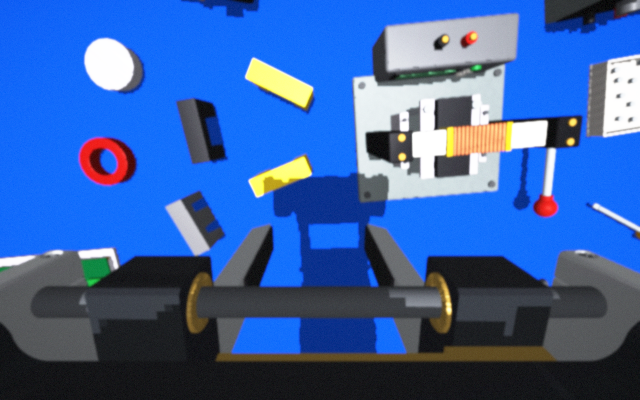

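The black U core is at about (205,130), between its window-open legs. The tester's bar runs from (395,145) to (575,130) with the winding at (478,138). The knob is at (546,206). Next I'll get a closer view of the core.

```bash
python3 go.py 550 216 220 -90
```

```text
t 3.27 pos [538.84  57.64 259.72] zdir -89.97 F [ 0.39  0.35 -0.47] gap 59.5
row [ -11.24   39.73 -158.35] [ 0.    0.03 -0.02] dist 163.6
```

```bash
python3 -m jog '[-3,9,-37,0,0,0,-6,18,-74,0,0,0,-9,28,-111,0,0,0,-11,36,-145,0,0,0,-11,39,-158,0,0,0,-11,39.7,-158.3,0,0,0,-11,39.7,-158.3,0,0,0]'
python3 - <<'E'
from h import *
p=manip.camera("wrist"); np.save("w2.npy",p,allow_pickle=True)
im=p["img"][:,:,::-1]
print(manip.read_state()["eef_pos"],p["origin"],p["orientation"])
for d in manip.masks_of("u_core",p):
    m=d["pixels"]; print(round(d["score"],2),np.round(d["xy"]),m.sum(),p["img"][m].mean(0).round())
for d in manip.tip_of("u_core",p): print(d["score"],d["xy"],onz(p,d["xy"],0).round(1))
cv2.imwrite("pics/w2.png",im)
cv2.imwrite("pics/w2c.png",cv2.resize(im[40:240,180:440],None,fx=3,fy=3,interpolation=cv2.INTER_CUBIC))
E
```

```text
clock: 3.85
eef_pos: [549.7, 216.3, 219.7]
eef_rot: [-1.57, -0.0, -3.139]
wrist_force: [0.1, -0.9, 0.6]
finger_gap: 59.9
[549.90696985 215.58265111 220.10837011] [617.66674567 216.72545828 402.77077986] [ 2.90324339e+00 -1.71146751e-03 -1.56897771e+00]
0.95 [314. 140.] 1554 [139. 143. 162.]
0.64 [409.  87.] 2387 [224. 219.  93.]
0.59 [404. 186.] 1957 [202. 188.  58.]
0.94 [315.8, 141.7] [603.2 219.7   0. ]
0.82 [398.5, 93.9] [665.1 110.7   0. ]
0.81 [393.0, 183.0] [546.1 110.5   0. ]
```

View pics/w2.png

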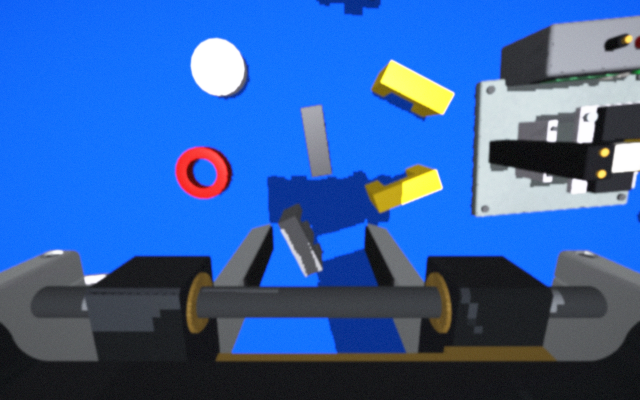

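View pics/w2c.png

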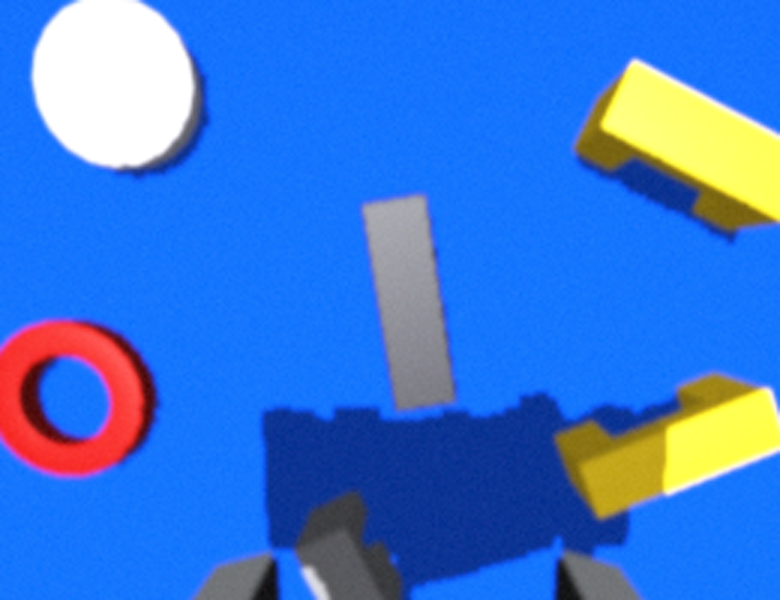

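The U core's top face shows at (315,140), seen from almost straight above. The E core is at (300,240), next to the left finger. I'll fit the top face at z=65.

```bash
python3 - <<'E'
from h import *
p=np.load("w2.npy",allow_pickle=True).item()
# corners of the top face from crop /3 + offset
c=np.array([[363,204],[425,194],[455,401],[397,410]])/3+[180-1/3,40-1/3]
P=np.array([onz(p,q,65) for q in c]); print(P.round(1))
m=P.mean(0); e=[np.linalg.norm(P[i]-P[(i+1)%4]) for i in range(4)]; print(m.round(1),np.round(e,1))
d=(P[0]-P[3]+P[1]-P[2]); print("long axis deg",np.degrees(np.arctan2(d[1],d[0])))
# mask based via grey saturation
hsv=cv2.cvtColor(p["img"],cv2.COLOR_RGB2HSV); mk=((hsv[...,1]<90)).astype(np.uint8); mk[:, :290]=0; mk[:,345:]=0; mk[:90]=0; mk[185:]=0
pts=np.argwhere(mk)[:,::-1]; print(len(pts))
W=np.array([onz(p,q,65)[:2] for q in pts]).astype(np.float32); r=cv2.minAreaRect(W); print(r)
E
python3 go.py 603.5 217.5 220 -90
```

```text
[[642.7 236.1  65. ]
 [646.3 213.1  65. ]
 [569.  201.   65. ]
 [565.4 223.7  65. ]]
[605.9 218.5  65. ] [23.3 78.2 23.  78.2]
long axis deg 8.996179021827686
1387
((606.03125, 218.66244506835938), (77.50447082519531, 23.258026123046875), 9.187505722045898)
t 4.0 pos [550.11 215.2  220.46] zdir -90.0 F [-0.22 -0.56  0.34] gap 60.1
row [-53.39   0.51  -2.3 ] [ 0.01 -0.   -0.05] dist 53.4
```

```bash
python3 go.py 606 218.5 110 -80.9
```

```text
t 4.0 pos [550.11 215.2  220.46] zdir -90.0 F [-0.22 -0.56  0.34] gap 60.1
row [-55.8  110.51  -3.29] [ 0.   -9.1  -0.05] dist 123.8
```

```bash
python3 -m jog '[-18,20,-1,0,-3,0,-36,45,-2,0,-6,0,-50,75,-3,0,-9.1,0,-55.8,100,-3.3,0,-9.1,0,-55.8,110,-3.3,0,-9.1,0,-55.8,110.5,-3.3,0,-9.1,0]'; python3 go.py 606 218.5 71 -80.9;  python3 - <<'E'
from h import *
p=manip.camera("wrist"); cv2.imwrite("pics/w3.png",p["img"][:,:,::-1])
E
```

```text
clock: 4.5
eef_pos: [604.8, 218.7, 107.3]
eef_rot: [-1.57, -0.004, -2.983]
wrist_force: [-1.2, -0.4, 0.8]
finger_gap: 60.1
t 4.5 pos [604.79 218.65 107.26] zdir -80.91 F [-1.24 -0.36  0.75] gap 60.1
row [-1.31 36.26  0.32] [-0.03 -0.01  0.21] dist 36.3
```

View pics/w3.png

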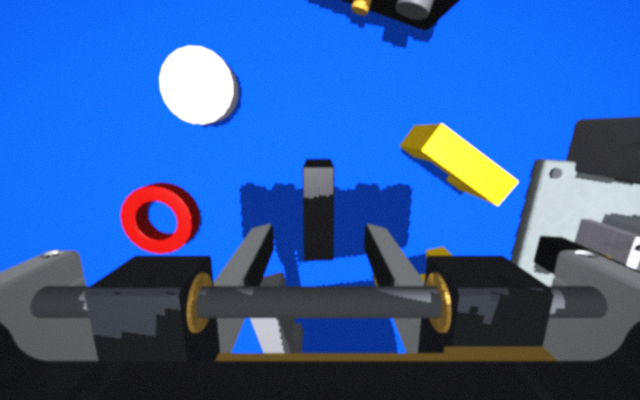

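The black core is centred between the fingers, in columns 303–333 and rows 160–260. I'll re-measure its position from this view.

Run:
```python
from h import *
p=manip.camera("wrist"); im=p["img"]
print(manip.read_state()["eef_pos"])
cv2.imwrite("pics/w3c.png",cv2.resize(im[140:290,240:400,::-1],None,fx=4,fy=4,interpolation=cv2.INTER_CUBIC))
a=np.radians(9.1); ux=np.array([np.cos(a),np.sin(a),0]); uy=np.array([-np.sin(a),np.cos(a),0])
for z in (65,0): print(z,proj(p,[np.array([606,218.5,z])+sx*40*ux+sy*12.5*uy for sx in(1,-1) for sy in(1,-1)]).round(1).tolist())
print("crop",( (proj(p,[np.array([606,218.5,65])+sx*40*ux+sy*12.5*uy for sx in(1,-1) for sy in(1,-1)])-[240,140])*4).round())
```

```text
[605.82257584 219.58563421 110.84710454]
65 [[303.6, 166.6], [335.3, 166.6], [304.8, 260.3], [334.1, 260.3]]
0 [[306.7, 158.8], [331.6, 158.7], [307.5, 233.8], [330.8, 233.8]]
crop [[254. 106.]
 [381. 106.]
 [259. 481.]
 [376. 481.]]
```

View pics/w3c.png

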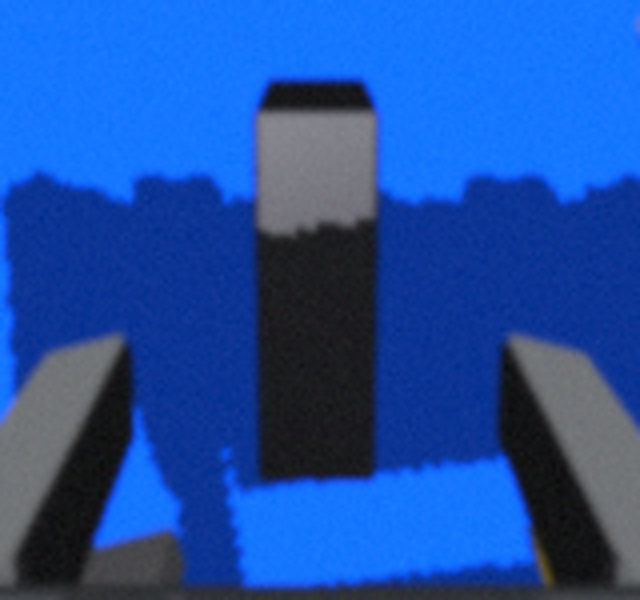

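Predicted and seen edges agree within about 1 px, so I'm descending to grip.

```bash
python3 go.py 606 218.5 71 -80.9; python3 -m jog '[0,12,0,0,0,0,0,24,0,0,0,0,0,34,0,0,0,0,0,39,0,0,0,0,0,39,0,0,0,0,0,39,0,0,0,0]';  python3 go.py 606 218.5 71 -80.9
```

```text
t 4.6 pos [605.82 219.59 110.85] zdir -80.87 F [-0.48 -0.43 -0.06] gap 59.9
row [ 0.05 39.85  1.11] [ 0.01  0.03 -0.08] dist 39.9
clock: 5.1
eef_pos: [605.5, 220.0, 70.1]
eef_rot: [-1.571, -0.0, -2.981]
wrist_force: [-1.1, -0.3, 0.4]
finger_gap: 60.1
t 5.1 pos [605.49 220.02  70.07] zdir -80.81 F [-1.1  -0.29  0.43] gap 60.1
row [-0.26 -0.93  1.58] [-0.    0.09  0.03] dist 1.9
```

```bash
python3 -m jog '[0,0,1,0,0,0,0,0,1,0,0,0,0,0,1,0,0,0,0,0,1,0,0,0,0,0,1,0,0,0,0,0,1,0,0,0,0,0,1,0,0,0]' 15 35;  python3 go.py 606 218.5 71 -80.9
```

```text
clock: 5.68
eef_pos: [605.7, 219.0, 70.3]
eef_rot: [-1.571, 0.0, -2.981]
wrist_force: [0.1, -0.5, 0.6]
finger_gap: 17.4
t 5.68 pos [605.73 219.03  70.32] zdir -80.81 F [ 0.13 -0.54  0.58] gap 17.4
row [-0.18 -0.68  0.56] [ 0.    0.09 -0.  ] dist 0.9
```

Run:
```python
from h import *
p=manip.camera("wrist"); cv2.imwrite("pics/w4.png",p["img"][:,:,::-1]); print(manip.read_state()["finger_gap"], manip.tcp_to_tips)
```

```text
15.431099109595827 22.0
```

View pics/w4.png

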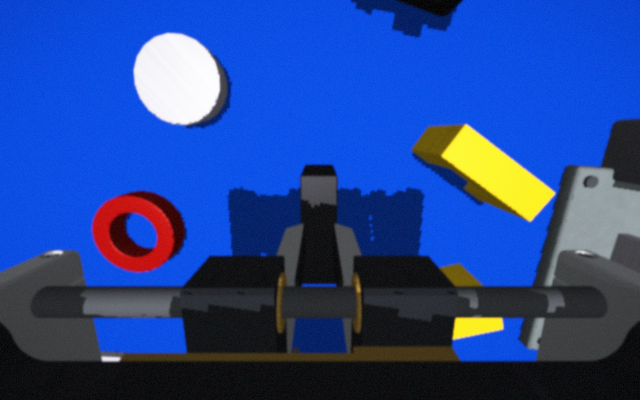

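Run:
```python
from h import *
p=manip.camera("wrist"); cv2.imwrite("pics/w5.png",cv2.resize(p["img"][150:300,240:400,::-1],None,fx=4,fy=4,interpolation=cv2.INTER_CUBIC)); print(manip.read_state()["finger_gap"])
```

```text
15.381898092147043
```

View pics/w5.png

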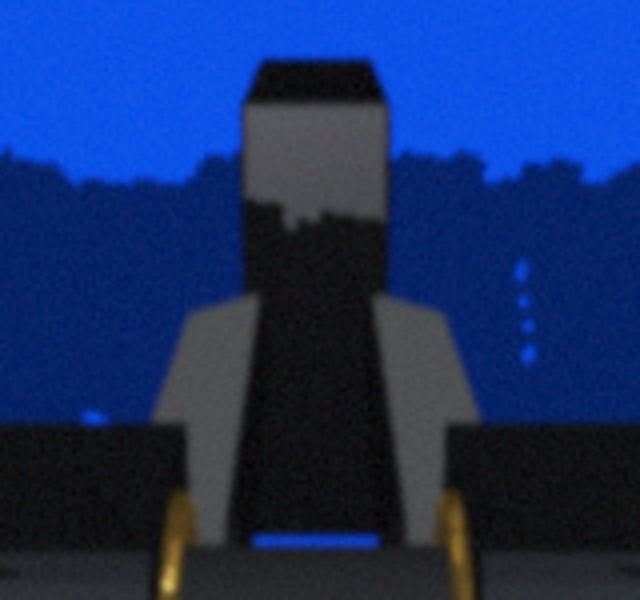

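Run:
```python
from h import *
p=manip.camera("wrist"); s=manip.read_state(); Rc=Rm(s["eef_rot"])
for y in (22,12,0,-20):
  for hz in (15.4/2,12.5):
    print(y,hz,proj(p,[s["eef_pos"]+Rc@np.array([-8,y,sg*hz]) for sg in(-1,1)]).round(1).tolist())
c=np.array([606,218.5,65]); a=np.radians(9.1); ux=np.array([np.cos(a),np.sin(a),0]); uy=np.array([-np.sin(a),np.cos(a),0])
print(proj(p,[c+sx*40*ux+sy*12.5*uy for sx in(1,-1) for sy in(1,-1)]).round(1).tolist())
print(s["finger_gap"],s["wrist_force"],s["eef_pos"],p["origin"],(np.array(p["origin"])-s["eef_pos"]))
```

```text
22 7.7 [[308.1, 214.3], [329.0, 214.3]]
22 12.5 [[301.7, 214.3], [335.5, 214.3]]
12 7.7 [[307.7, 218.3], [329.5, 218.3]]
12 12.5 [[300.9, 218.3], [336.3, 218.3]]
0 7.7 [[307.0, 223.6], [330.2, 223.6]]
0 12.5 [[299.8, 223.6], [337.4, 223.6]]
-20 7.7 [[305.8, 234.0], [331.5, 234.0]]
-20 12.5 [[297.8, 234.0], [339.6, 234.0]]
[[300.5, 174.3], [338.5, 174.4], [302.0, 284.4], [336.6, 284.4]]
15.028768784764688 [-0.69462179  0.30868898  0.33460227] [605.7308646  219.00646819  70.27538441] [672.78567718 230.14237851 253.41148604] [ 67.05481258  11.13591032 183.13610163]
```

Run:
```python
from h import *
p=manip.camera("scene"); s=manip.read_state(); Rc=Rm(s["eef_rot"])
cv2.imwrite("pics/s5.png",cv2.resize(p["img"][140:260,320:470,::-1],None,fx=5,fy=5,interpolation=cv2.INTER_CUBIC))
q=proj(p,[s["eef_pos"]+Rc@np.array([0,22,0]),s["eef_pos"],[606,218.5,65],[606,218.5,0]]); print((q-[320,140])*5)
```

```text
[[368.47277877 372.96184736]
 [371.96685337 346.96678679]
 [370.56222103 353.68456898]
 [360.44127629 428.87789518]]
```

View pics/s5.png

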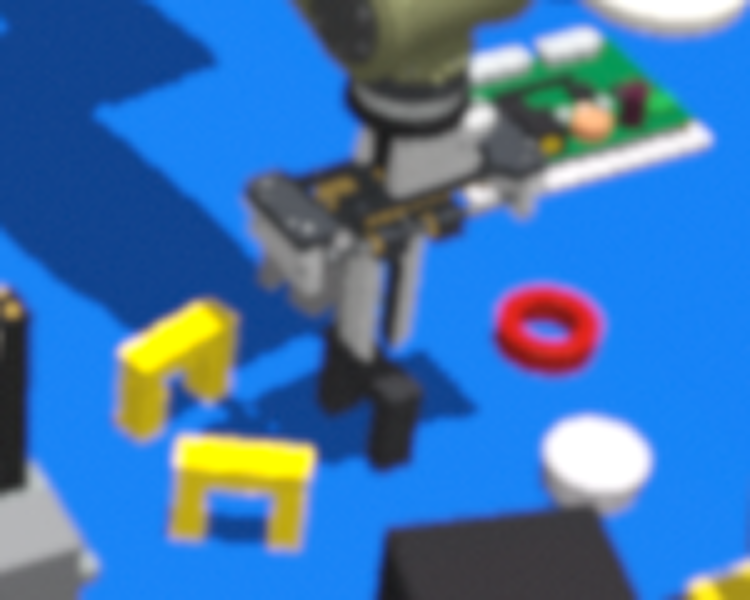

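```bash
python3 -m jog '[0,0,0,0,0,0,0,0,0,0,0,0,0,0,0,0,0,0]' 5 35;  python3 go.py 606 218.5 71 -80.9
```

```text
clock: 6.13
eef_pos: [605.7, 219.0, 70.3]
eef_rot: [-1.571, -0.0, -2.981]
wrist_force: [-1.0, 0.2, -0.5]
finger_gap: 5.5
t 6.13 pos [605.74 219.    70.29] zdir -80.81 F [-0.99  0.17 -0.51] gap 5.5
row [-0.17 -0.71  0.53] [-0.    0.09  0.  ] dist 0.9
```

Run:
```python
from h import *
p=manip.camera("wrist"); a=cv2.resize(p["img"][150:300,240:400,::-1],None,fx=3.5,fy=3.5,interpolation=cv2.INTER_CUBIC)
p=manip.camera("scene"); b=cv2.resize(p["img"][170:250,370:420,::-1],None,fx=6,fy=6,interpolation=cv2.INTER_CUBIC)
b=cv2.resize(b,(220,525)) if 0 else b[:525,:230]
cv2.imwrite("pics/w6.png",a)
cv2.imwrite("pics/s6.png",cv2.resize(p["img"][160:250,360:430,::-1],None,fx=6,fy=6,interpolation=cv2.INTER_CUBIC))
```

```text
(no output)
```

View pics/w6.png

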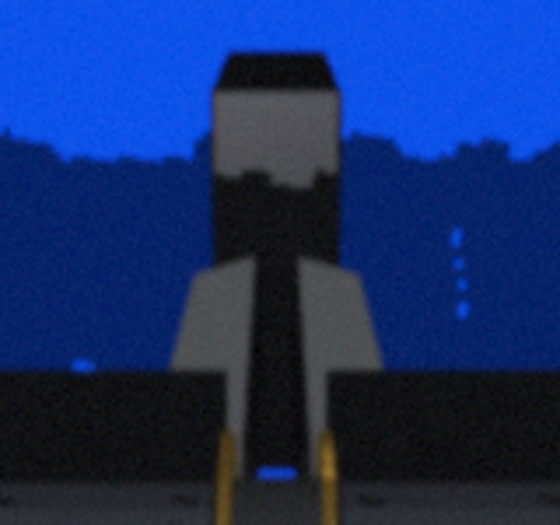

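View pics/s6.png

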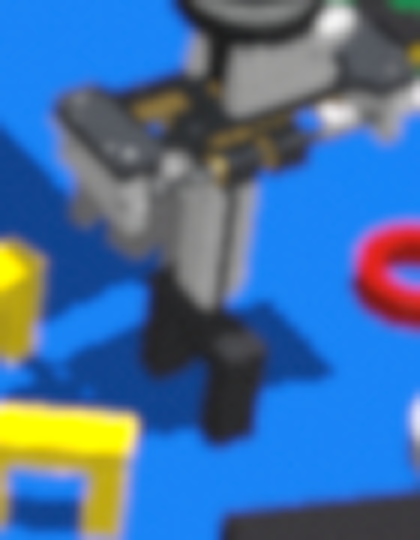

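The fingers closed to 5 mm with no resistance, and the views show the tips still above the core. Image geometry (row 224 and depth ~191 mm) puts the real tips level with the reported TCP, not 22 mm ahead of it. Before re-gripping I'll calibrate by touching the core top gently, since its height of 65 mm is known.

```bash
python3 -m jog '[0,0.5,0,0,0,0,0,1,0,0,0,0,0,1.5,0,0,0,0,0,2,0,0,0,0,0,2,0,0,0,0]';  python3 -m jog '[0,0.5,0,0,0,0,0,1,0,0,0,0,0,1,0,0,0,0]'; python3 go.py 606 218.5 50 -80.9
```

```text
clock: 6.65
eef_pos: [605.7, 219.0, 68.1]
eef_rot: [-1.571, -0.0, -2.981]
wrist_force: [-0.8, 0.3, 0.8]
finger_gap: 5.3
clock: 6.9
eef_pos: [605.7, 219.0, 67.2]
eef_rot: [-1.571, -0.0, -2.981]
wrist_force: [0.6, -1.0, -0.5]
finger_gap: 4.7
t 6.9 pos [605.69 218.99  67.15] zdir -80.81 F [ 0.65 -0.98 -0.52] gap 4.7
row [-0.23 17.15  0.53] [-0.    0.09  0.01] dist 17.2
```

```bash
for i in 1; do python3 -m jog '[0,0.5,0,0,0,0,0,1,0,0,0,0,0,1,0,0,0,0]'; done; python3 -c "
from cell import manip
print(manip.read_state()['wrist_force'])"
```

```text
clock: 7.15
eef_pos: [605.7, 219.0, 66.2]
eef_rot: [-1.571, -0.0, -2.981]
wrist_force: [0.2, -0.6, -0.4]
finger_gap: 5.3
[ 0.22572727 -0.6325986  -0.37727267]
```

```bash
python3 -m jog '[0,0.5,0,0,0,0,0,1,0,0,0,0,0,1,0,0,0,0]'
```

```text
clock: 7.4
eef_pos: [605.7, 219.0, 65.2]
eef_rot: [-1.571, -0.0, -2.981]
wrist_force: [-0.2, 0.9, -0.0]
finger_gap: 4.8
```

```bash
python3 -m jog '[0,0.5,0,0,0,0,0,1,0,0,0,0,0,1,0,0,0,0]'
```

```text
clock: 7.65
eef_pos: [605.7, 219.0, 64.2]
eef_rot: [-1.571, -0.0, -2.981]
wrist_force: [-0.3, -0.5, 0.5]
finger_gap: 5.0
```

```bash
python3 -m jog '[0,1,0,0,0,0,0,1.5,0,0,0,0,0,1.5,0,0,0,0]'
```

```text
clock: 7.9
eef_pos: [605.7, 219.0, 62.6]
eef_rot: [-1.571, -0.0, -2.981]
wrist_force: [0.1, -0.3, -0.7]
finger_gap: 5.1
```

Run:
```python
from h import *
p=manip.camera("wrist"); a=cv2.resize(p["img"][150:300,240:400,::-1],None,fx=3.5,fy=3.5,interpolation=cv2.INTER_CUBIC)
cv2.imwrite("pics/w7.png",a)
p=manip.camera("scene"); cv2.imwrite("pics/s7.png",cv2.resize(p["img"][160:250,360:430,::-1],None,fx=6,fy=6,interpolation=cv2.INTER_CUBIC))
print(manip.read_state()["wrist_force"],manip.read_state()["eef_pos"])
```

```text
[-0.10408852  0.06370372  0.00666856] [605.71897567 219.01073528  62.75985883]
```

View pics/w7.png

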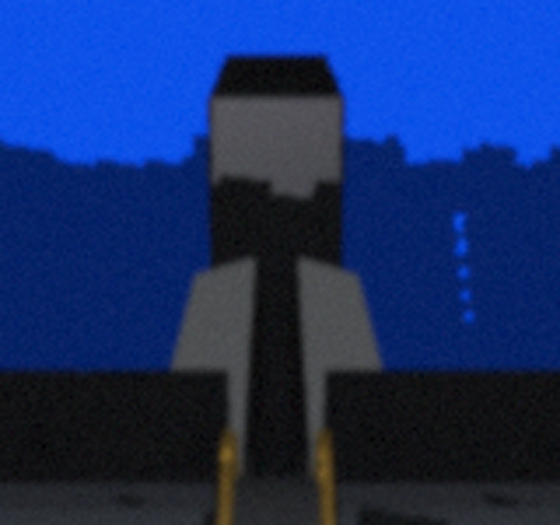

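View pics/s7.png

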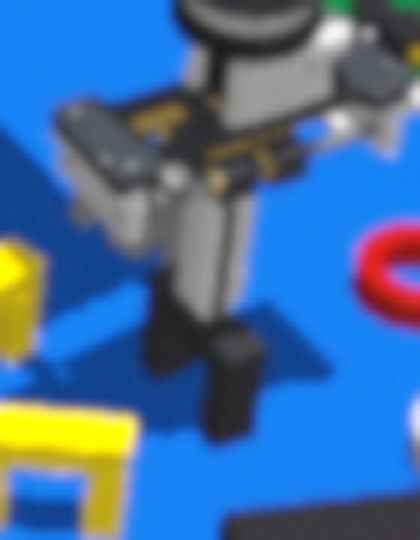

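```bash
python3 -m jog '[0,1,0,0,0,0,0,2,0,0,0,0,0,2,0,0,0,0]'
```

```text
clock: 8.25
eef_pos: [605.8, 219.0, 61.2]
eef_rot: [-1.571, 0.0, -2.981]
wrist_force: [-0.8, -0.9, 4.1]
finger_gap: 5.0
```

```bash
python3 -m jog '[0,1,0,0,0,0,0,1.5,0,0,0,0,0,1.5,0,0,0,0]'
```

```text
clock: 8.5
eef_pos: [605.9, 219.1, 61.1]
eef_rot: [-1.571, 0.001, -2.981]
wrist_force: [-8.5, -2.3, 15.8]
finger_gap: 4.8
```

```bash
python3 -m jog '[0,1,0,0,0,0,0,1.5,0,0,0,0,0,1.5,0,0,0,0]'
```

```text
clock: 8.75
eef_pos: [606.1, 219.2, 61.0]
eef_rot: [-1.571, 0.002, -2.981]
wrist_force: [-13.7, -3.8, 28.1]
finger_gap: 4.9
```

Contact came at reported z=61.2, so the actual tips lie about 4 mm behind the reported TCP: tip z ≈ eef z + 3.8. From here on I'll use that offset. Now back off, open and re-grip lower.

```bash
python3 -m jog '[0,-5,0,0,0,0,0,-12,0,0,0,0,0,-15,0,0,0,0,0,-15,0,0,0,0,0,-15,0,0,0,0,0,-15,0,0,0,0,0,-15,0,0,0,0,0,-15,0,0,0,0]' 54 35
python3 - <<'E'
from h import *
p=manip.camera("wrist"); im=p["img"]; cv2.imwrite("pics/w8.png",im[:,:,::-1])
a=np.radians(9.1); ux=np.array([np.cos(a),np.sin(a),0]); uy=np.array([-np.sin(a),np.cos(a),0])
for z in (65,): print(z,proj(p,[np.array([606,218.5,z])+sx*40*ux+sy*12.5*uy for sx in(1,-1) for sy in(1,-1)]).round(1).tolist())
E
python3 go.py 606 218.5 45.5 -80.9
```

```text
clock: 9.42
eef_pos: [605.6, 218.9, 72.4]
eef_rot: [-1.571, -0.001, -2.981]
wrist_force: [-0.5, -0.6, 0.3]
finger_gap: 53.1
65 [[300.6, 173.7], [338.3, 173.7], [302.1, 282.7], [336.4, 282.7]]
t 9.47 pos [605.66 218.93  72.51] zdir -80.82 F [-0.12 -1.12 -0.09] gap 53.7
row [-0.28 27.01  0.48] [-0.    0.08  0.02] dist 27.0
```

View pics/w8.png

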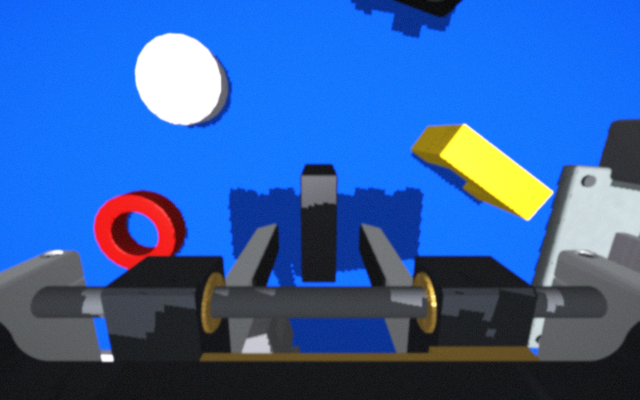

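```bash
python3 -m jog '[0,10,0.3,0,0,0,0,20,0.5,0,0,0,0,27,0.5,0,0,0,0,27,0.5,0,0,0,0,27,0.5,0,0,0]';  python3 -m jog '[0,0,0,0,0,0,0,0,0,0,0,0,0,0,0,0,0,0,0,0,0,0,0,0,0,0,0,0,0,0,0,0,0,0,0,0]' 15 35; python3 go.py 606 218.5 45.5 -80.9
```

```text
clock: 9.88
eef_pos: [605.5, 218.4, 44.9]
eef_rot: [-1.571, -0.001, -2.981]
wrist_force: [-0.1, -0.0, 0.6]
finger_gap: 53.8
clock: 10.38
eef_pos: [605.9, 218.6, 46.0]
eef_rot: [-1.571, 0.0, -2.981]
wrist_force: [0.8, 0.5, 1.4]
finger_gap: 24.8
t 10.38 pos [605.91 218.55  46.03] zdir -80.81 F [0.83 0.53 1.39] gap 24.8
row [-0.08  0.53  0.06] [ 0.01  0.09 -0.02] dist 0.5
```

The gap reads 24.8 mm, so the core is gripped. Lifting.

```bash
python3 -m jog '[0,-3,0,0,0,0,0,-10,0,0,0,0,0,-25,0,0,0,0,0,-45,0,0,0,0,0,-70,0,0,0,0,0,-100,0,0,0,0,0,-130,0,0,0,0,0,-160,0,0,0,0,0,-185,0,0,0,0,0,-200,0,0,0,0]'
python3 - <<'E'
from h import *
p=manip.camera("wrist"); im=p["img"]; cv2.imwrite("pics/w9.png",im[:,:,::-1])
E
python3 go.py 560 -20 246 -80.9
```

```text
clock: 11.22
eef_pos: [606.1, 218.6, 249.7]
eef_rot: [-1.571, 0.004, -2.981]
wrist_force: [-0.2, -0.5, -3.6]
finger_gap: 24.5
t 11.27 pos [606.62 218.76 251.78] zdir -80.81 F [ 1.57  0.69 -0.46] gap 25.0
row [ 84.18   5.03 228.25] [ 0.05  0.09 -0.37] dist 243.3
```

View pics/w9.png

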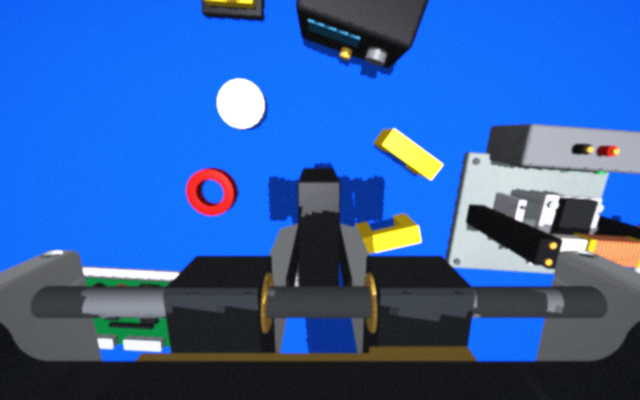

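```bash
python3 go.py 520 -100 250 -87
```

```text
t 11.27 pos [606.62 218.76 251.78] zdir -80.81 F [ 1.57  0.69 -0.46] gap 25.0
row [136.41   0.63 300.84] [ 0.07  6.19 -0.37] dist 330.3
```

```bash
python3 -m jog '[7,0,14,0,0,0,22,0,47,0,1,0,39,0,85,0,2,0,56,0,123,0,3,0,73,0,161,0,4,0,90,0,200,0,5,0,107,0,238,0,6,0,122,0,270,0,6,0,132,0,290,0,6,0,136,0,300,0,6.2,0]'; python3 -m jog '[0,0,0,0,0,0,0,0,0,0,0,0]'
python3 - <<'E'
from h import *
p=manip.camera("wrist"); im=p["img"]; cv2.imwrite("pics/w10.png",im[:,:,::-1]); np.save("w10.npy",p,allow_pickle=True)
s=manip.read_state(); print(s["eef_pos"],np.array(p["origin"]),p["orientation"],s["finger_gap"])
z={"knob":50,"bar_top_mid":151,"coil_bar":151,"tester":0,"shaft":50,"keeper":84}
for t in z:
        for d in manip.tip_of(t,p)[:3]:
            print(t,round(d["score"],2),np.round(d["xy"],1),np.round(onz(p,d["xy"],z[t]),1))
cv2.imwrite("pics/w10c.png",cv2.resize(im[50:250,220:480,::-1],None,fx=3,fy=3,interpolation=cv2.INTER_CUBIC))
E
```

```text
clock: 12.1
eef_pos: [518.2, -101.9, 245.4]
eef_rot: [-1.571, -0.001, -3.092]
wrist_force: [1.0, 0.3, -3.9]
finger_gap: 24.5
clock: 12.27
eef_pos: [519.5, -99.1, 245.5]
eef_rot: [-1.571, -0.0, -3.09]
wrist_force: [0.4, 0.3, -4.0]
finger_gap: 24.8
[519.61588006 -98.51833748 245.50532428] [587.36052169 -95.38409777 428.57345751] [ 2.90312729e+00 -9.53300909e-04 -1.51974855e+00] 24.755413089430153
knob 0.74 [440.  202.4] [ 501.8 -264.5   50. ]
bar_top_mid 0.59 [322.5 117.5] [599.4 -98.7 151. ]
coil_bar 0.79 [322.7 117.7] [599.3 -98.9 151. ]
tester 0.86 [321.1 123.5] [597.7 -99.    0. ]
shaft 0.83 [442.3 118.7] [ 610.1 -251.1   50. ]
keeper 0.97 [323.8 120.1] [ 599.6 -101.2   84. ]
```

View pics/w10.png

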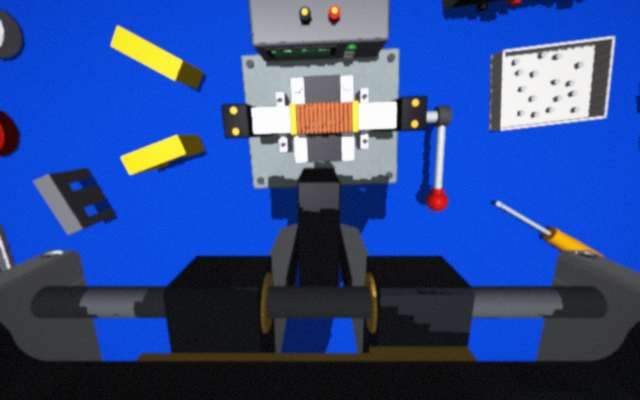

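View pics/w10c.png

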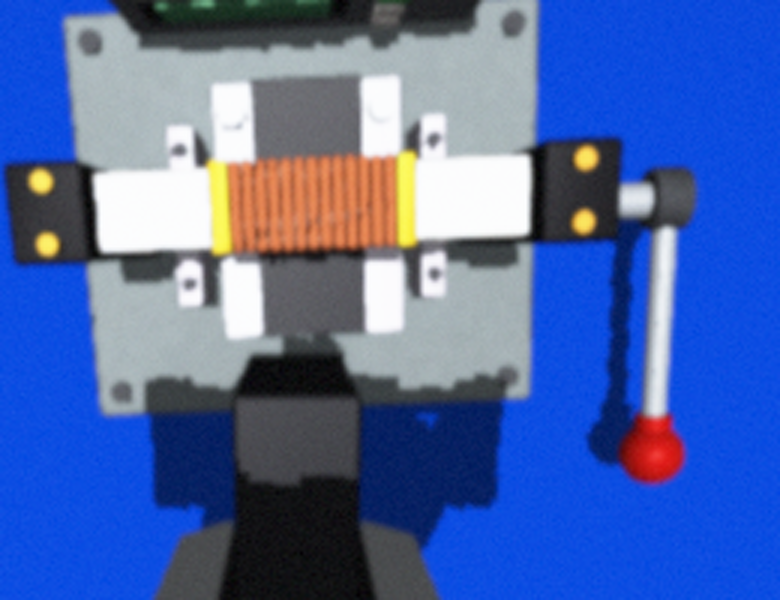

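Run:
```python
from h import *
p=np.load("w10.npy",allow_pickle=True).item()
f=lambda x,y,z: onz(p,[(x+.5)/3-.5+220,(y+.5)/3-.5+50],z)
L=f(43.5,212.5,160);Rr=f(585,189.5,160); print("bolts",L.round(1),Rr.round(1),((L+Rr)/2).round(1),np.linalg.norm(L-Rr))
d=L-Rr; print("yaw",np.degrees(np.arctan2(-d[0],d[1])))
l=f(209,207,151);r=f(416,199,151); print("bands",l.round(1),r.round(1),((l+r)/2).round(1),np.linalg.norm(l-r)); d=l-r; print("yaw",np.degrees(np.arctan2(-d[0],d[1])))
l=f(95,212,151);r=f(531,196,151); print("white",((l+r)/2).round(1),np.linalg.norm(l-r)); d=l-r; print("yaw",np.degrees(np.arctan2(-d[0],d[1])))
# keeper visible corners z=96
k=[f(250,80,96),f(361,75,96),f(366,331,96),f(263,336,96)]; print("keeper",np.mean(k,0).round(1),np.array(k).round(1).tolist())
k=f(653,450,50); print("knob",k.round(1)); 
hl=[f(90,42,15),f(513,23,15),f(508,376,15),f(122,392,15)]; print("holes",np.mean(hl,0).round(1),[np.linalg.norm(hl[i]-hl[(i+1)%4]).round(1) for i in range(4)])
for a,b in((hl[0],hl[1]),(hl[3],hl[2])):
    d=a-b;print("yaw",np.degrees(np.arctan2(-d[0],d[1])))
# held core top face front edge
for z in (255,260,265): print("core",z,f(236,397,z).round(1),f(359,397,z).round(1),np.linalg.norm(f(236,397,z)-f(359,397,z)))
print(manip.read_state()["eef_pos"])
```

```text
bolts [592.4 -19.7 160. ] [ 607.3 -180.5  160. ] [ 599.8 -100.1  160. ] 161.46651625621374
yaw 5.2664391404194415
bands [596.8 -68.1 151. ] [ 602.5 -131.7  151. ] [599.7 -99.9 151. ] 63.81130666608663
yaw 5.05679052425355
white [ 599.4 -100.   151. ] 134.44005409127845
yaw 4.949941529276113
keeper [ 599.6 -100.1   96. ] [[643.2, -76.2, 96.0], [646.9, -115.7, 96.0], [556.2, -123.8, 96.0], [552.3, -84.6, 96.0]]
knob [ 505.4 -260.4   50. ]
holes [ 599.7 -100.5   15. ] [np.float64(186.1), np.float64(156.1), np.float64(186.1), np.float64(156.1)]
yaw 5.305837076744497
yaw 5.312660484339923
core 255 [556.5 -84.8 255. ] [ 557.7 -109.8  255. ] 24.963799559828015
core 260 [557.3 -85.1 260. ] [ 558.6 -109.3  260. ] 24.24468616777492
core 265 [558.2 -85.4 265. ] [ 559.4 -108.9  265. ] 23.52557277572182
[519.62308374 -98.68468511 245.72958518]
```

The tester came out at (599.7,-100) with yaw 5.2°. Bolts, bands, keeper and holes agree within 0.5 mm, and the sizes match. The held core's centre coincides with the TCP. Moving over the bar.

```bash
python3 go.py 599.7 -100 235 -84.8
```

```text
t 12.62 pos [519.62 -98.68 245.73] zdir -86.95 F [ 0.75 -0.47 -3.1 ] gap 24.4
row [-79.89  10.72   5.57] [ 0.   -2.15  0.01] dist 80.8
```

```bash
python3 -m jog '[-8,1,0.5,0,0,0,-22,3,1.5,0,-0.5,0,-38,5,2.5,0,-1,0,-54,8,4,0,-1.5,0,-68,10,5,0,-2,0,-77,10.7,5.5,0,-2.2,0,-79.9,10.7,5.6,0,-2.2,0,-79.9,10.7,5.6,0,-2.2,0,-79.9,10.7,5.6,0,-2.2,0]'; python3 go.py 599.7 -100 165 -84.8
python3 - <<'E'
from h import *
p=manip.camera("wrist"); im=p["img"]; cv2.imwrite("pics/w11.png",im[:,:,::-1]); np.save("w11.npy",p,allow_pickle=True)
p=manip.camera("scene"); np.save("s11.npy",p,allow_pickle=True);cv2.imwrite("pics/s11.png",cv2.resize(p["img"][140:280,220:360,::-1],None,fx=4,fy=4,interpolation=cv2.INTER_CUBIC))
E
```

```text
clock: 13.37
eef_pos: [599.5, -100.7, 235.0]
eef_rot: [-1.571, -0.0, -3.051]
wrist_force: [-1.0, -0.3, -4.0]
finger_gap: 24.7
t 13.37 pos [ 599.45 -100.68  234.96] zdir -84.81 F [-1.   -0.34 -4.05] gap 24.7
row [-0.33 69.96 -0.65] [ 0.   -0.01  0.02] dist 70.0
```

View pics/w11.png

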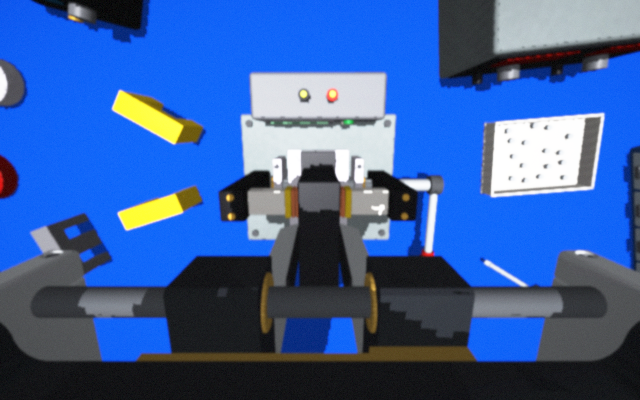

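View pics/s11.png

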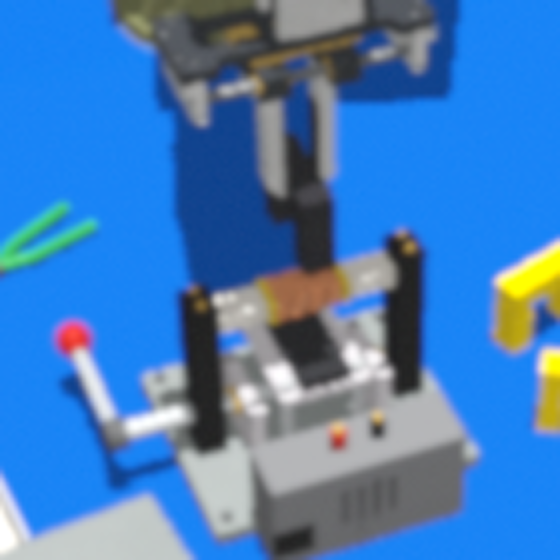

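Core and winding are both centred on column 319, and the legs straddle the bar's line. Lowering in two stages while watching the force.

```bash
python3 -m jog '[0,5,-0.3,0,0,0,0,13,-0.6,0,0,0,0,22,-0.6,0,0,0,0,31,-0.6,0,0,0,0,38,-0.6,0,0,0,0,43,-0.6,0,0,0,0,47,-0.6,0,0,0,0,50,-0.6,0,0,0,0,50,-0.6,0,0,0]'; python3 go.py 599.7 -100 155 -84.8
python3 - <<'E'
from h import *
p=manip.camera("scene"); cv2.imwrite("pics/s12.png",cv2.resize(p["img"][150:250,240:340,::-1],None,fx=5,fy=5,interpolation=cv2.INTER_CUBIC))
E
```

```text
clock: 14.22
eef_pos: [599.4, -100.1, 184.5]
eef_rot: [-1.571, -0.001, -3.051]
wrist_force: [0.9, 0.8, -3.9]
finger_gap: 24.9
t 14.22 pos [ 599.37 -100.15  184.51] zdir -84.81 F [ 0.9   0.78 -3.92] gap 24.9
row [-0.36 29.51 -0.11] [ 0.01 -0.01  0.03] dist 29.5
```

View pics/s12.png

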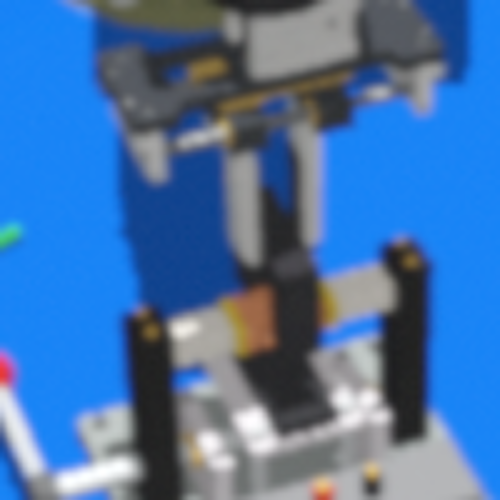

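The legs straddle the bar and the force is only the core's weight, so I continue down.

```bash
python3 -m jog '[0,5,0,0,0,0,0,11,0,0,0,0,0,17,0,0,0,0,0,22,0,0,0,0,0,26,0,0,0,0,0,28,0,0,0,0,0,28,0,0,0,0]'
```

```text
clock: 14.85
eef_pos: [599.3, -100.1, 156.5]
eef_rot: [-1.571, -0.001, -3.051]
wrist_force: [0.5, 0.5, -3.5]
finger_gap: 24.7
```

```bash
python3 -m jog '[0,0.5,0,0,0,0,0,1,0,0,0,0,0,1.5,0,0,0,0,0,2,0,0,0,0,0,2,0,0,0,0]'
```

```text
clock: 15.27
eef_pos: [599.5, -100.2, 155.1]
eef_rot: [-1.571, 0.0, -3.051]
wrist_force: [0.0, 0.5, -3.7]
finger_gap: 25.3
```

```bash
python3 -m jog '[0,0.5,0,0,0,0,0,1,0,0,0,0,0,1,0,0,0,0]'
```

```text
clock: 15.52
eef_pos: [599.5, -100.2, 154.0]
eef_rot: [-1.571, -0.0, -3.051]
wrist_force: [0.1, -0.1, -2.5]
finger_gap: 25.0
```

```bash
python3 -m jog '[0,0.5,0,0,0,0,0,1,0,0,0,0,0,1,0,0,0,0]'
```

```text
clock: 15.77
eef_pos: [599.4, -100.2, 153.0]
eef_rot: [-1.571, -0.0, -3.051]
wrist_force: [-0.1, 0.3, -3.2]
finger_gap: 24.5
```

```bash
python3 -m jog '[0,0.3,0,0,0,0,0,0.6,0,0,0,0,0,0.6,0,0,0,0]'
```

```text
clock: 16.02
eef_pos: [599.5, -100.2, 152.4]
eef_rot: [-1.571, -0.0, -3.051]
wrist_force: [0.4, -0.1, -3.7]
finger_gap: 24.7
```

```bash
python3 -m jog '[0,0.3,0,0,0,0,0,0.6,0,0,0,0,0,0.6,0,0,0,0]'
```

```text
clock: 16.27
eef_pos: [599.5, -100.2, 152.0]
eef_rot: [-1.571, 0.0, -3.051]
wrist_force: [0.0, 0.4, -2.6]
finger_gap: 24.8
```

```bash
python3 -m jog '[0,0.3,0,0,0,0,0,0.6,0,0,0,0,0,0.6,0,0,0,0]'
```

```text
clock: 16.52
eef_pos: [599.6, -100.2, 152.0]
eef_rot: [-1.571, 0.001, -3.051]
wrist_force: [-4.0, 1.2, 4.7]
finger_gap: 25.2
```

Contact came at 152.0, exactly where predicted. Opening the gripper.

```bash
python3 -m jog '[0,-0.2,0,0,0,0,0,-0.2,0,0,0,0,0,-0.2,0,0,0,0,0,-0.2,0,0,0,0,0,-0.2,0,0,0,0,0,-0.2,0,0,0,0]' 46 35; python3 -m jog '[0,-4,0,0,0,0,0,-12,0,0,0,0,0,-22,0,0,0,0,0,-40,0,0,0,0,0,-65,0,0,0,0,0,-85,0,0,0,0,0,-95,0,0,0,0,0,-100,0,0,0,0]'
python3 - <<'E'
from h import *
p=manip.camera("scene"); cv2.imwrite("pics/s13.png",cv2.resize(p["img"][150:250,240:340,::-1],None,fx=5,fy=5,interpolation=cv2.INTER_CUBIC))
p=manip.camera("wrist"); np.save("w13.npy",p,allow_pickle=True); cv2.imwrite("pics/w13.png",cv2.resize(p["img"][100:300,190:450,::-1],None,fx=3,fy=3,interpolation=cv2.INTER_CUBIC)); print(manip.read_state()["eef_pos"])
E
```

```text
clock: 17.02
eef_pos: [599.5, -100.2, 151.4]
eef_rot: [-1.571, -0.0, -3.051]
wrist_force: [-0.5, 0.1, -0.5]
finger_gap: 45.9
clock: 17.68
eef_pos: [599.9, -100.3, 253.8]
eef_rot: [-1.57, 0.003, -3.051]
wrist_force: [0.0, 0.7, 0.5]
finger_gap: 45.9
[ 599.56369937 -100.20724738  251.91133906]
```

View pics/s13.png

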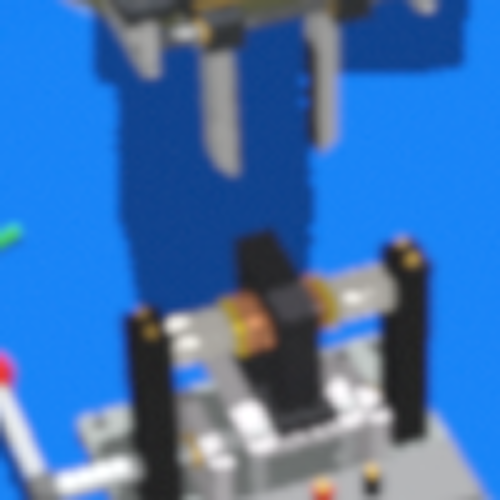

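View pics/w13.png

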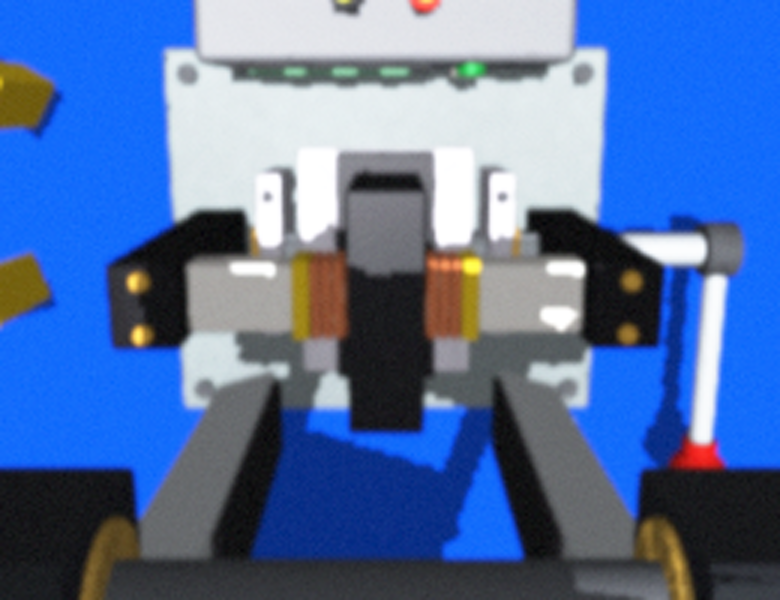

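The core hangs upright on the bar, centred between the bands in column and row. A quick numeric check follows, then the knob.

```bash
python3 - <<'E'
from h import *
p=np.load("w13.npy",allow_pickle=True).item()
f=lambda x,y,z: onz(p,[(x+.5)/3-.5+190,(y+.5)/3-.5+100],z)
c=np.array([f(349,190,171),f(424,190,171),f(351,430,171),f(422,430,171)]); print(c.round(1).tolist(),c.mean(0).round(1))
l=f(293,297,151);r=f(480,297,151);print("bands mid",(l+r)/2)
a=np.radians(5.2);ex=np.array([np.cos(a),np.sin(a)]);ey=np.array([-np.sin(a),np.cos(a)])
d=c.mean(0)[:2]-[599.7,-100]; print("tester frame",d@ex,d@ey)
print("knob",(np.array([599.7,-100.1])-110*ex-150*ey).round(1),"top",(np.array([599.7,-100.1])-150*ey).round(1))
E
python3 go.py 503.8 -259.4 120 -84.8
```

```text
[[638.1, -85.4, 171.0], [640.2, -108.2, 171.0], [560.2, -92.3, 171.0], [562.3, -115.4, 171.0]] [ 600.2 -100.3  171. ]
bands mid [ 601.07669664 -100.29896304  151.        ]
tester frame 0.46419323643888 -0.37465236801443685
knob [ 503.7 -259.5] top [ 613.3 -249.5]
t 17.78 pos [ 599.56 -100.21  251.91] zdir -84.81 F [ 0.27  0.23 -0.17] gap 45.9
row [109.86 131.86 149.85] [-0.01 -0.01 -0.04] dist 227.8
```

```bash
python3 -m jog '[12,2,16,0,0,0,32,8,44,0,0,0,54,20,74,0,0,0,76,35,104,0,0,0,95,60,130,0,0,0,107,85,145,0,0,0,110,105,150,0,0,0,110,118,150,0,0,0,110,125,150,0,0,0,110,125,150,0,0,0]'; python3 go.py 503.7 -259.5 37 -84.8
python3 - <<'E'
from h import *
p=manip.camera("wrist"); np.save("w14.npy",p,allow_pickle=True); cv2.imwrite("pics/w14.png",p["img"][:,:,::-1])
for d in manip.tip_of("knob",p)[:3]: print(d["score"],d["xy"],onz(p,d["xy"],50))
for d in manip.masks_of("knob",p)[:2]: print(d["score"],d["xy"],d["pixels"].sum())
print(proj(p,[[503.7,-259.5,50]]))
E
```

```text
clock: 18.62
eef_pos: [502.6, -258.9, 124.2]
eef_rot: [-1.573, -0.003, -3.051]
wrist_force: [-0.8, 1.7, 0.2]
finger_gap: 46.1
t 18.62 pos [ 502.62 -258.94  124.24] zdir -84.82 F [-0.81  1.7   0.23] gap 46.1
row [-1.29 87.23  0.85] [ 0.13 -0.02  0.17] dist 87.2
0.95 [319.4, 203.6] 786
[[319.35219907 205.375228  ]]
```

View pics/w14.png

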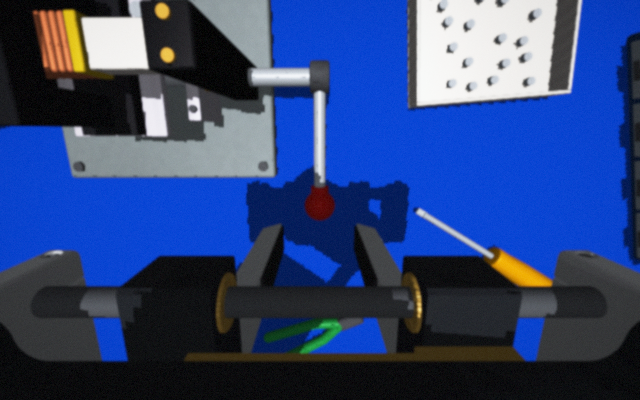

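The knob at (319,204) is within 2 px of my prediction and centred between the fingers. The screwdriver is well to the side. Descending and gripping.

```bash
python3 -m jog '[-1,15,0.5,0,0,0,-1,35,0.5,0,0,0,-1,55,0.5,0,0,0,-1,72,0.5,0,0,0,-1,82,0.5,0,0,0,-1,87,0.5,0,0,0,-1,87,0.5,0,0,0,-1,87,0.5,0,0,0]'; python3 go.py 503.7 -259.5 37 -84.8
```

```text
clock: 19.43
eef_pos: [505.1, -260.1, 40.5]
eef_rot: [-1.57, 0.001, -3.051]
wrist_force: [-0.3, -0.5, -0.4]
finger_gap: 45.9
t 19.43 pos [ 505.06 -260.11   40.46] zdir -84.8 F [-0.31 -0.55 -0.39] gap 45.9
row [ 1.3   3.46 -0.74] [-0.04 -0.   -0.06] dist 3.8
```

```bash
python3 -m jog '[0,0,0,0,0,0,0,0,0,0,0,0,0,0,0,0,0,0,0,0,0,0,0,0,0,0,0,0,0,0]' 15 15; python3 go.py 503.7 -259.5 37 -84.8
python3 - <<'E'
from h import *
p=manip.camera("wrist"); cv2.imwrite("pics/w15.png",p["img"][:,:,::-1])
E
```

```text
clock: 19.85
eef_pos: [504.7, -259.4, 39.8]
eef_rot: [-1.572, 0.0, -3.051]
wrist_force: [0.5, 5.6, 1.7]
finger_gap: 26.9
t 19.85 pos [ 504.74 -259.38   39.82] zdir -84.81 F [0.52 5.6  1.68] gap 26.9
row [1.05 2.82 0.03] [ 0.05 -0.01 -0.02] dist 3.0
```

View pics/w15.png

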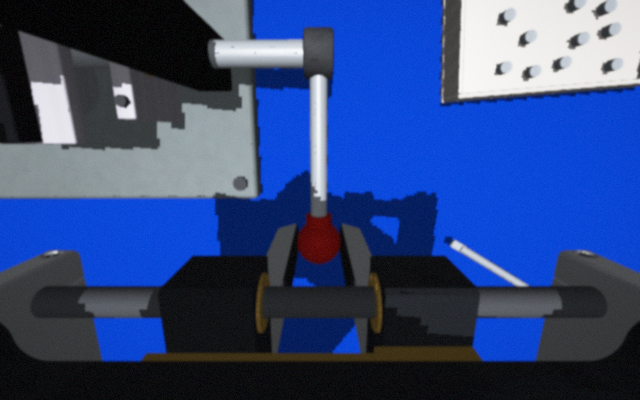

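```bash
python3 -m jog '[-0.4,-9.6,-0.4,0,0,0,-1.7,-19.1,-0.8,0,0,0,-3.7,-28.5,-0.8,0,0,0,-6.6,-37.6,-0.8,0,0,0,-10.3,-46.5,-0.8,0,0,0,-14.7,-55,-0.8,0,0,0,-19.9,-63.1,-0.8,0,0,0,-25.7,-70.7,-0.8,0,0,0,-32.2,-77.8,-0.8,0,0,0,-39.3,-84.3,-0.8,0,0,0]' 15 20; python3 go.py 543.9 -255.9 124 -84.8
python3 - <<'E'
from h import *
p=manip.camera("wrist"); cv2.imwrite("pics/w16.png",p["img"][:,:,::-1])
E
```

```text
clock: 20.73
eef_pos: [544.2, -255.6, 124.5]
eef_rot: [-1.571, -0.0, -3.051]
wrist_force: [-1.6, -3.0, -3.5]
finger_gap: 26.9
t 20.73 pos [ 544.17 -255.62  124.53] zdir -84.82 F [-1.57 -3.01 -3.54] gap 26.9
row [0.29 0.54 0.26] [-0.01 -0.02  0.01] dist 0.7
```

View pics/w16.png

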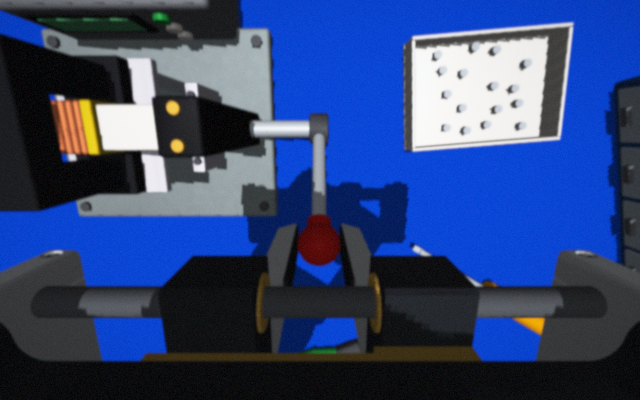

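The knob is still held in the fingers at (319,240), with the lever part-way up. Continuing to the top.

```bash
python3 -m jog '[-7.6,-5.8,0.4,0,0,0,-15.7,-11,0.4,0,0,0,-24.2,-15.4,0.4,0,0,0,-33.1,-19.1,0.4,0,0,0,-42.2,-22,0.4,0,0,0,-51.6,-24,0.4,0,0,0,-61.1,-25.3,0.4,0,0,0,-67,-25.7,0.4,0,0,0,-70.7,-25.7,0.4,0,0,0,-70.7,-25.7,0.4,0,0,0]'; python3 -m jog '[0,0,0,0,0,0,0,0,0,0,0,0,0,0,0,0,0,0]'; python3 go.py 613.3 -249.5 150 -84.8
python3 - <<'E'
from h import *
p=manip.camera("wrist"); cv2.imwrite("pics/w17.png",p["img"][:,:,::-1])
p=manip.camera("scene"); cv2.imwrite("pics/s17.png",cv2.resize(p["img"][140:280,210:350,::-1],None,fx=4,fy=4,interpolation=cv2.INTER_CUBIC))
E
```

```text
clock: 21.62
eef_pos: [614.7, -249.2, 149.5]
eef_rot: [-1.571, 0.001, -3.051]
wrist_force: [-0.3, -0.4, 0.1]
finger_gap: 18.0
clock: 21.87
eef_pos: [613.9, -249.7, 149.4]
eef_rot: [-1.571, 0.0, -3.051]
wrist_force: [-0.1, 0.2, -0.2]
finger_gap: 15.1
t 21.87 pos [ 613.85 -249.67  149.38] zdir -84.82 F [-0.1  0.2 -0.2] gap 15.1
row [ 0.54 -0.62 -0.22] [ 0.   -0.02 -0.  ] dist 0.8
```

View pics/w17.png

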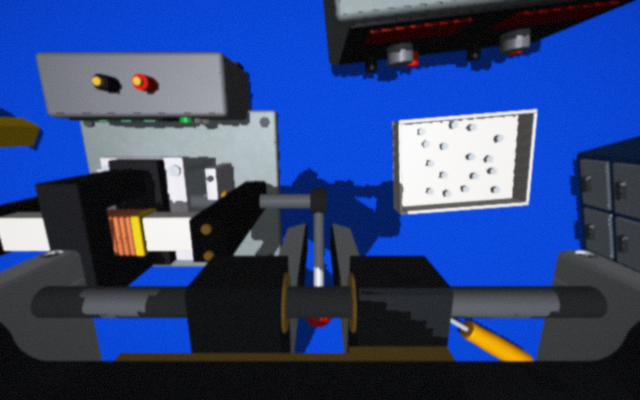

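View pics/s17.png

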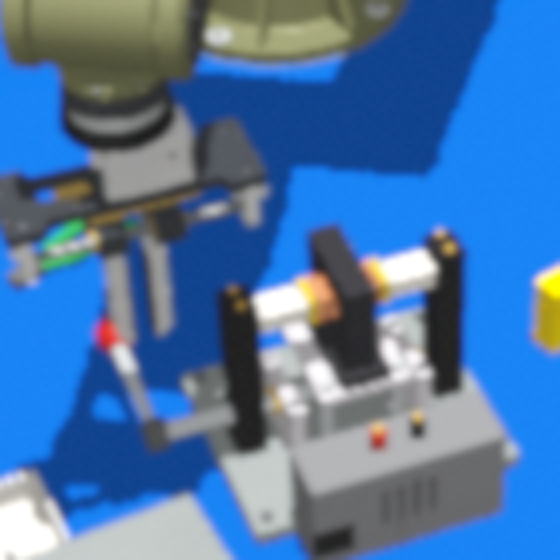

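The knob slipped out above ~50°: the gap fell to 15, and the lever is back at rest in both views. The core still hangs undisturbed. The earlier gap of 26.9, under the ball's 28 mm, means the pads gripped off the equator. I'll re-grip about 10 mm deeper and with more force.

```bash
python3 go.py 503.7 -259.5 110 -84.8; python3 -m jog '[12,-2,0,0,0,0,30,0,0,0,0,0,50,5,0,0,0,0,70,12,0,0,0,0,90,20,0,0,0,0,103,28,0,0,0,0,110.5,36,-0.2,0,0,0,110.5,39,-0.2,0,0,0,110.5,39,-0.2,0,0,0,110.5,39,-0.2,0,0,0]' 46 40; python3 go.py 503.7 -259.5 28 -84.8
python3 - <<'E'
from h import *
p=manip.camera("wrist"); cv2.imwrite("pics/w18.png",p["img"][:,:,::-1])
s=manip.read_state()
m=((p["img"][...,0]>70)&(p["img"][...,1]<40)&(p["img"][...,2]<60)); m[:, :280]=0; m[:,360:]=0; m[:140]=0;m[300:]=0
q=np.argwhere(m)[:,::-1]; print("red",q.mean(0),q.min(0),q.max(0),onz(p,q.mean(0),50)); print(proj(p,[[503.7,-259.5,50]]))
E
```

```text
t 21.97 pos [ 613.92 -249.67  149.51] zdir -84.82 F [ 1.31 -0.28  0.85] gap 14.6
row [110.66  39.5   -0.16] [-0.   -0.02 -0.01] dist 117.5
clock: 22.8
eef_pos: [504.6, -259.5, 110.8]
eef_rot: [-1.571, 0.0, -3.051]
wrist_force: [-1.0, 0.5, 0.1]
finger_gap: 45.6
t 22.8 pos [ 504.55 -259.45  110.84] zdir -84.81 F [-1.01  0.47  0.15] gap 45.6
row [ 8.900e-01  8.284e+01 -5.000e-02] [-0.01 -0.01 -0.03] dist 82.8
red [318.31332357 209.20937042] [305 193] [332 225] [ 505.83947128 -259.19457908   50.        ]
[[318.44085525 211.58404949]]
```

View pics/w18.png

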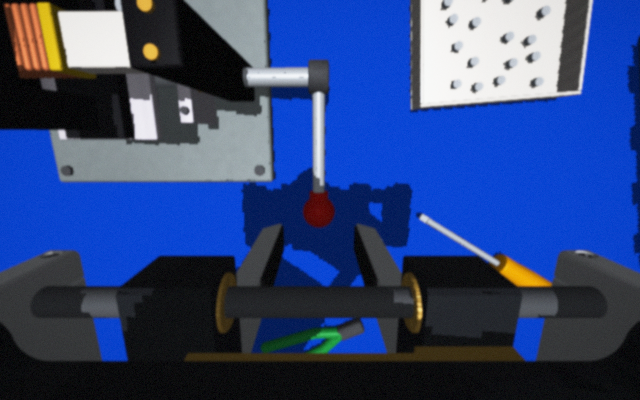

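The knob is at rest at (318,210), directly under the fingers.

```bash
python3 -m jog '[0,12,0,0,0,0,0,30,0,0,0,0,0,50,0,0,0,0,0,66,0,0,0,0,0,76,0,0,0,0,0,81,0,0,0,0,0,83,0,0,0,0,0,83,0,0,0,0]'; python3 -m jog '[0,0,0,0,0,0,0,0,0,0,0,0,0,0,0,0,0,0,0,0,0,0,0,0,0,0,0,0,0,0]' 15 40; python3 go.py 503.7 -259.5 28 -84.8
python3 - <<'E'
from h import *
p=manip.camera("wrist"); cv2.imwrite("pics/w19.png",cv2.resize(p["img"][150:300,220:420,::-1],None,fx=3.5,fy=3.5,interpolation=cv2.INTER_CUBIC))
E
```

```text
clock: 23.52
eef_pos: [504.2, -259.4, 27.6]
eef_rot: [-1.571, 0.0, -3.051]
wrist_force: [-0.6, -0.6, -0.5]
finger_gap: 46.4
clock: 23.93
eef_pos: [504.3, -259.4, 27.9]
eef_rot: [-1.57, 0.001, -3.051]
wrist_force: [0.9, 1.2, 2.5]
finger_gap: 26.2
t 23.93 pos [ 504.27 -259.39   27.94] zdir -84.81 F [0.94 1.2  2.51] gap 26.2
row [ 0.58 -0.06  0.06] [-0.02 -0.01 -0.04] dist 0.6
```

View pics/w19.png

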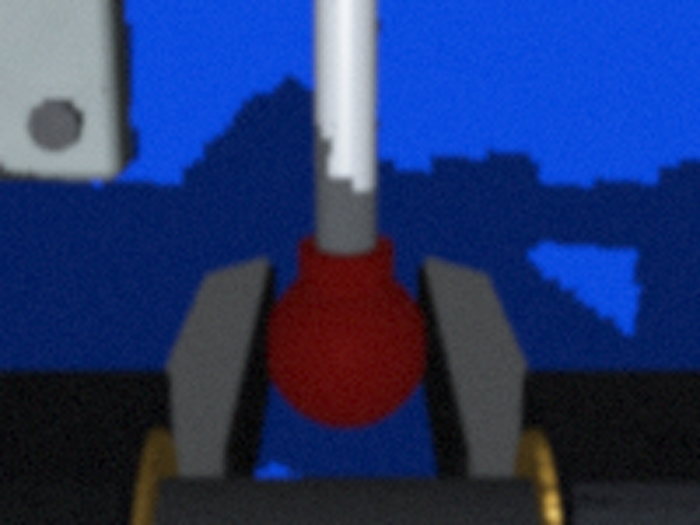

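The ball now sits well inside the pads. I'll swing again with the same arc.

```bash
python3 -m jog '[-0.4,-9.6,0,0,0,0,-1.7,-19.1,0,0,0,0,-3.7,-28.5,0,0,0,0,-6.6,-37.6,0,0,0,0,-10.3,-46.5,0,0,0,0,-14.7,-55,0,0,0,0,-19.9,-63.1,0,0,0,0,-25.7,-70.7,0,0,0,0,-32.2,-77.8,0,0,0,0,-39.3,-84.3,0,0,0,0]'; python3 -m jog '[-7.6,-5.8,0,0,0,0,-11.7,-8.6,0,0,0,0,-15.7,-11,0,0,0,0,-20,-13.4,0,0,0,0,-24.2,-15.4,0,0,0,0,-24.2,-15.4,0,0,0,0]'; python3 -c "
from cell import manip
s=manip.read_state();print(s['eef_pos'],s['wrist_force'],s['finger_gap'])"; python3 go.py 567.7 -254 127.7 -84.8
```

```text
clock: 24.82
eef_pos: [543.6, -255.7, 112.5]
eef_rot: [-1.571, -0.0, -3.051]
wrist_force: [-2.1, -1.0, -3.9]
finger_gap: 26.2
clock: 25.32
eef_pos: [567.9, -253.5, 127.4]
eef_rot: [-1.571, 0.001, -3.051]
wrist_force: [-3.6, 0.1, -0.1]
finger_gap: 26.0
[ 567.92767764 -253.49444642  127.41655744] [-3.58254597  0.12273392 -0.14354724] 26.033039785318906
t 25.32 pos [ 567.93 -253.49  127.42] zdir -84.8 F [-3.58  0.12 -0.14] gap 26.0
row [ 0.27 -0.28  0.48] [-0.    0.   -0.03] dist 0.6
```

Holding at ~65° with the gap unchanged. The last 25° next.

```bash
python3 -m jog '[-4.4,-1.9,0,0,0,0,-8.9,-3.7,0,0,0,0,-13.4,-5.2,0,0,0,0,-18,-6.6,0,0,0,0,-22.7,-7.7,0,0,0,0,-27.4,-8.6,0,0,0,0,-32.1,-9.3,0,0,0,0,-36.9,-9.9,0,0,0,0,-42,-10.2,0,0,0,0,-46.3,-10.3,0,0,0,0]'; python3 -m jog '[0,0,0,0,0,0,0,0,0,0,0,0,0,0,0,0,0,0]'; python3 go.py 613.3 -249.5 138 -84.8
python3 - <<'E'
from h import *
p=manip.camera("wrist"); np.save("w20.npy",p,allow_pickle=True); cv2.imwrite("pics/w20.png",p["img"][:,:,::-1])
p=manip.camera("scene"); np.save("s20.npy",p,allow_pickle=True); cv2.imwrite("pics/s20.png",cv2.resize(p["img"][140:280,210:350,::-1],None,fx=4,fy=4,interpolation=cv2.INTER_CUBIC))
print(manip.read_state()["finger_gap"],manip.read_state()["wrist_force"])
E
```

```text
clock: 26.15
eef_pos: [614.4, -249.6, 138.5]
eef_rot: [-1.57, 0.002, -3.051]
wrist_force: [-0.2, -0.9, 0.6]
finger_gap: 14.8
clock: 26.4
eef_pos: [613.3, -249.5, 137.7]
eef_rot: [-1.571, 0.0, -3.051]
wrist_force: [0.2, 0.6, -0.6]
finger_gap: 14.8
t 26.4 pos [ 613.33 -249.51  137.65] zdir -84.82 F [ 0.16  0.58 -0.63] gap 14.8
row [ 0.02 -0.35 -0.02] [-0.01 -0.02 -0.01] dist 0.3
15.163252802934336 [-0.23276289 -0.60514468 -0.14829517]
```

View pics/w20.png

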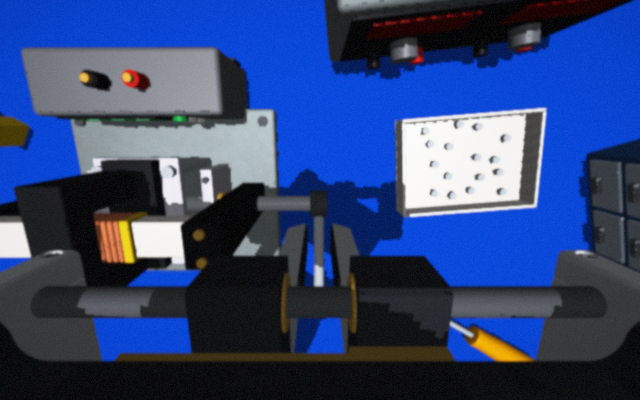

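View pics/s20.png

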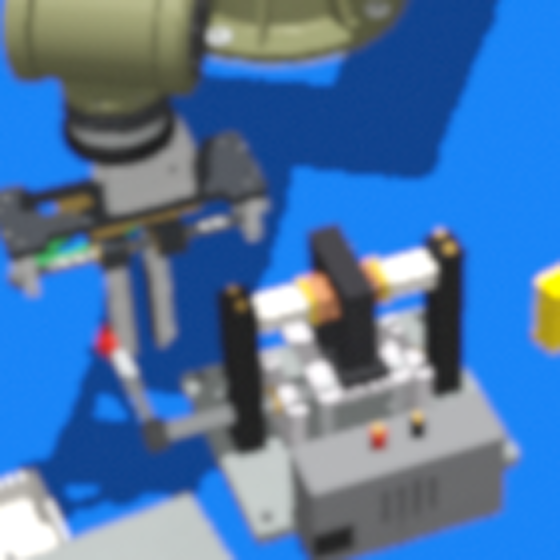

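It slipped again between 65° and 90°, although it held statically. My reading is that the ball spins between the pads by the full 90°, and that spin lets it creep out under the spring load. I'll tilt the tool with the lever (start +45°, end about −15°) so that it hardly spins, and grip at the full 60 N.

```bash
cat > go2.py <<'E'
import sys
from h import *
B=np.array([599.7,-100.1,0]); a=np.radians(5.2)
ex=np.array([np.cos(a),np.sin(a),0]); ey=np.array([-np.sin(a),np.cos(a),0]); ez=np.array([0,0,1.])
R0=np.column_stack([-ex,-ez,-ey])
def target(th,phi,back=0,off=22.):
    """lever angle deg, tilt deg; ball at tool y=-off"""
    t=np.radians(th); ball=B-150*ey+50*ez-110*np.cos(t)*ex+110*np.sin(t)*ez
    Rt=R0@R.from_euler('z',phi,degrees=True).as_matrix()
    return ball+(off-back)*Rt[:,1],Rt
def rel(p0,Rc,p,Rt): return Rc.T@(p-p0),np.degrees(R.from_matrix(Rc.T@Rt).as_rotvec())
if __name__=="__main__":
    s=manip.read_state(); Rc=Rm(s["eef_rot"])
    print("t",round(s["clock"],2),"pos",s["eef_pos"].round(1),"F",s["wrist_force"].round(1),"gap",round(s["finger_gap"],1),"j",s["joints"].round(2))
    for q in sys.argv[1:]:
        v=[float(x) for x in q.split(",")]; p,Rt=target(*v); d,r=rel(s["eef_pos"],Rc,p,Rt)
        print(q,p.round(1),d.round(1),r.round(1))
E
python3 go2.py 0,0,130 0,45,130 0,45,60 0,45,0
```

```text
t 26.5 pos [ 613.2 -249.5  137.6] F [-0.2 -0.6 -0.1] gap 15.2 j [-0.44  0.6   1.24  0.    1.3   1.04]
0,0,130 [ 503.7 -259.5  158. ] [109.9 -20.4   0. ] [-0. -0. -0.]
0,45,130 [ 427.7 -266.4  126.4] [186.3  11.2   0. ] [-0. -0. 45.]
0,45,60 [ 477.  -261.9   76.9] [136.8  60.7   0. ] [-0. -0. 45.]
0,45,0 [ 519.2 -258.    34.4] [ 94.4 103.2   0. ] [-0. -0. 45.]
```

```bash
python3 -m jog '[8,-5,0,0,0,1,28,-12,0,0,0,6,50,-15,0,0,0,12,74,-15,0,0,0,18,98,-12,0,0,0,24,122,-8,0,0,0,30,146,-2,0,0,0,36,166,5,0,0,0,42,180,10,0,0,0,45,186,11,0,0,0,45]' 46 60; python3 go2.py 0,45,60 0,45,0;  python3 - <<'E'
from h import *
p=manip.camera("wrist"); np.save("w21.npy",p,allow_pickle=True); cv2.imwrite("pics/w21.png",p["img"][:,:,::-1])
print(proj(p,[[503.7,-259.5,50]]))
E
```

```text
clock: 27.33
eef_pos: [427.2, -266.6, 126.8]
eef_rot: [-1.568, 0.789, -3.05]
wrist_force: [-0.1, -0.9, -0.3]
finger_gap: 45.8
t 27.33 pos [ 427.2 -266.6  126.8] F [-0.1 -0.9 -0.3] gap 45.8 j [-0.98  0.12  2.16  1.1   0.77 -0.3 ]
0,45,60 [ 477.  -261.9   76.9] [ 0.2 70.6 -0.4] [-0.2  0.  -0.2]
0,45,0 [ 519.2 -258.    34.4] [  0.5 130.6  -0.5] [-0.2  0.  -0.2]
[[317.9742764  198.46535928]]
```

View pics/w21.png

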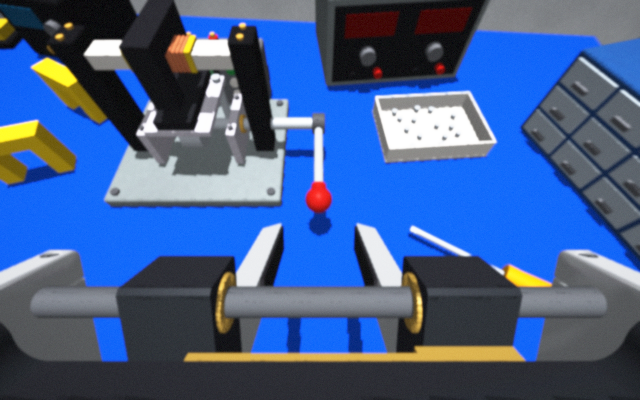

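The tilted view shows the knob at (318,198), right on the predicted spot, and the core hanging on the bar. Advancing along the tool axis.

```bash
python3 -m jog '[0,12,0,0,0,0,0,30,0,0,0,0,0,50,0,0,0,0,0,70,0,0,0,0,0,90,0,0,0,0,0,108,-0.4,0,0,0,0,120,-0.4,0,0,0,0.4,128,-0.4,0,0,0,0.4,130.6,-0.4,0,0,0,0.4,130.6,-0.4,0,0,0]'; python3 go2.py 0,45,0
```

```text
clock: 28.22
eef_pos: [519.8, -257.4, 33.8]
eef_rot: [-1.571, 0.785, -3.051]
wrist_force: [-1.5, -0.1, -0.4]
finger_gap: 45.7
t 28.22 pos [ 519.8 -257.4   33.8] F [-1.5 -0.1 -0.4] gap 45.7 j [-0.79  0.44  2.03  1.42  0.58 -0.53]
0,45,0 [ 519.2 -258.    34.4] [-0.1 -0.9  0.6] [ 0. -0.  0.]
```

```bash
python3 -m jog '[0,0,0,0,0,0,0,0,0,0,0,0,0,0,0,0,0,0,0,0,0,0,0,0,0,0,0,0,0,0]' 15 60; python3 go2.py 0,45,0
python3 - <<'E'
from h import *
p=manip.camera("wrist"); cv2.imwrite("pics/w22.png",cv2.resize(p["img"][100:300,200:440,::-1],None,fx=3,fy=3,interpolation=cv2.INTER_CUBIC))
E
```

```text
clock: 28.63
eef_pos: [519.7, -258.0, 34.2]
eef_rot: [-1.57, 0.786, -3.051]
wrist_force: [-3.0, -1.6, 2.7]
finger_gap: 25.7
t 28.63 pos [ 519.7 -258.    34.2] F [-3.  -1.6  2.7] gap 25.7 j [-0.79  0.44  2.04  1.42  0.58 -0.53]
0,45,0 [ 519.2 -258.    34.4] [ 0.2 -0.4  0. ] [-0.1 -0.  -0. ]
```

View pics/w22.png

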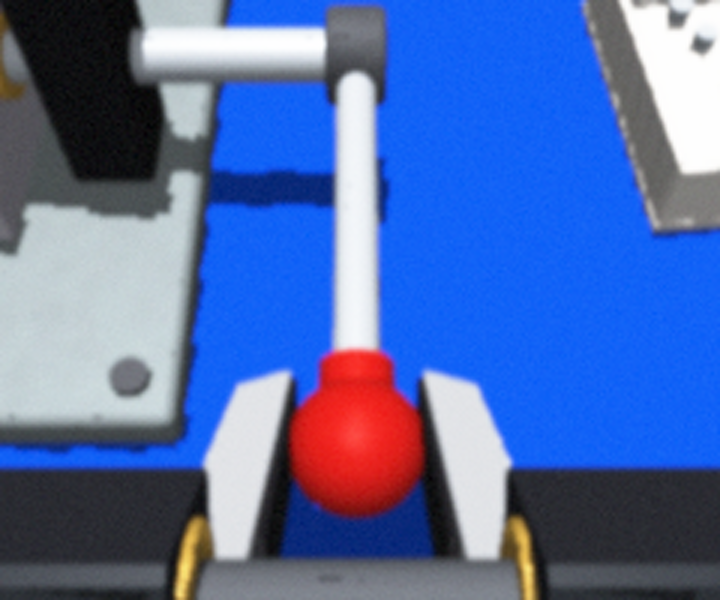

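Run:
```python
from go2 import *
p0,R0_=target(0,45)
for th in list(range(4,41,4)):
    p,Rt=target(th,45-th*70/90); d,r=rel(p0,R0_,p,Rt); print(th,d.round(1),r.round(1))
```

```text
4 [-4.4 -5.3 -0. ] [ 0.   0.  -3.1]
8 [ -9.2 -10.2  -0. ] [ 0.   0.  -6.2]
12 [-14.3 -14.8   0. ] [ 0.   0.  -9.3]
16 [-19.7 -18.9  -0. ] [  0.    0.  -12.4]
20 [-25.4 -22.7  -0. ] [  0.   -0.  -15.6]
24 [-31.3 -26.1  -0. ] [  0.    0.  -18.7]
28 [-37.5 -29.    0. ] [  0.    0.  -21.8]
32 [-43.8 -31.4  -0. ] [  0.    0.  -24.9]
36 [-50.2 -33.4  -0. ] [  0.   0. -28.]
40 [-56.8 -35.   -0. ] [  0.    0.  -31.1]
```

```bash
python3 -m jog '[-4.4,-5.3,0,0,0,-3.1,-9.2,-10.2,0,0,0,-6.2,-14.3,-14.8,0,0,0,-9.3,-19.7,-18.9,0,0,0,-12.4,-25.4,-22.7,0,0,0,-15.6,-31.3,-26.1,0,0,0,-18.7,-37.5,-29,0,0,0,-21.8,-43.8,-31.4,0,0,0,-50.2,-33.4,0,0,0,-28,-56.8,-35,0,0,0,-31.1]'; python3 go2.py 40,13.9
```

```text
t 28.68 pos [ 519.7 -258.    34.2] F [-3.1 -3.2  1.4] gap 25.6 j [-0.79  0.44  2.04  1.42  0.58 -0.53]
40,13.9 [ 534.6 -256.6   99.4] [-56.7 -35.4   0.1] [ -0.1  -0.  -31.1]validation failed for argument at $...
```

```bash
python3 -m jog '[-4.4,-5.3,0,0,0,-3.1,-9.2,-10.2,0,0,0,-6.2,-14.3,-14.8,0,0,0,-9.3,-19.7,-18.9,0,0,0,-12.4,-25.4,-22.7,0,0,0,-15.6,-31.3,-26.1,0,0,0,-18.7,-37.5,-29,0,0,0,-21.8,-43.8,-31.4,0,0,0,-24.9,-50.2,-33.4,0,0,0,-28,-56.8,-35,0,0,0,-31.1]'; python3 go2.py 40,13.9
python3 - <<'E'
from go2 import *
p=manip.camera("wrist"); cv2.imwrite("pics/w23.png",cv2.resize(p["img"][100:300,200:440,::-1],None,fx=3,fy=3,interpolation=cv2.INTER_CUBIC))
p0,R0_=target(40,45-40*70/90)
for th in list(range(44,91,4))+[90]:
    p,Rt=target(th,45-th*70/90); d,r=rel(p0,R0_,p,Rt); print(th,d.round(1),r.round(1))
E
```

```text
clock: 29.52
eef_pos: [534.5, -256.5, 98.5]
eef_rot: [-1.57, 0.238, -3.052]
wrist_force: [4.5, -0.9, -11.0]
finger_gap: 25.7
t 29.52 pos [ 534.5 -256.5   98.5] F [  4.5  -0.9 -11. ] gap 25.7 j [-0.58  0.39  1.67  0.19  0.9   0.8 ]
40,13.9 [ 534.6 -256.6   99.4] [-0.3 -0.8  0.1] [-0.1 -0.   0.3]
44 [-5.2 -4.3  0. ] [ 0.   0.  -3.1]
48 [-10.6  -8.3  -0. ] [ 0.   0.  -6.2]
52 [-16.3 -11.8  -0. ] [ 0.   0.  -9.3]
56 [-22.3 -14.9  -0. ] [  0.    0.  -12.4]
60 [-28.4 -17.6  -0. ] [  0.    0.  -15.6]
64 [-34.7 -19.8  -0. ] [  0.   -0.  -18.7]
68 [-41.1 -21.6   0. ] [  0.    0.  -21.8]
72 [-47.7 -22.9  -0. ] [  0.    0.  -24.9]
76 [-54.3 -23.7   0. ] [  0.   0. -28.]
80 [-60.9 -24.    0. ] [  0.    0.  -31.1]
84 [-67.6 -23.9  -0. ] [  0.   -0.  -34.2]
88 [-74.1 -23.3   0. ] [  0.    0.  -37.3]
90 [-77.4 -22.8  -0. ] [ -0.    0.  -38.9]
```

View pics/w23.png

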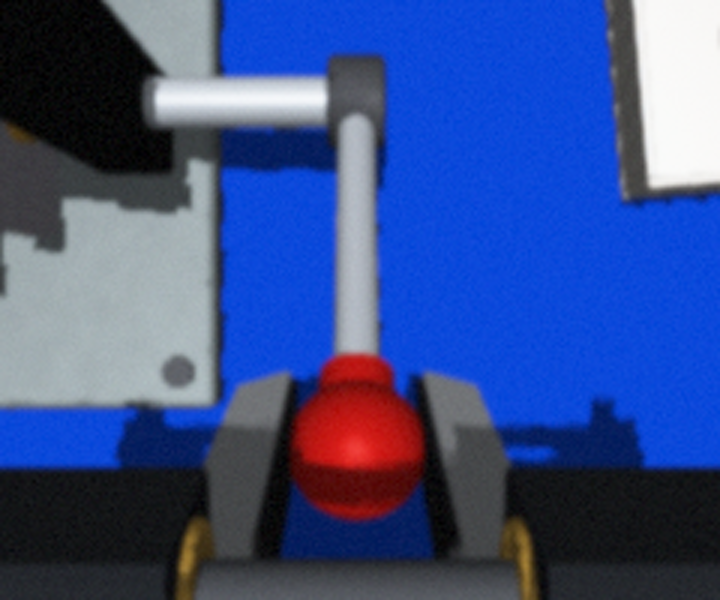

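The ball sits exactly where it did in the pads. Continuing in two parts.

```bash
python3 -m jog '[-5.4,-3.8,0,0,0,-3.1,-10.9,-7.6,0,0,0,-6.2,-16.6,-11.1,0,0,0,-9.3,-22.6,-14.2,0,0,0,-12.4,-28.7,-16.9,0,0,0,-15.6,-35,-19.1,0,0,0,-18.7,-41.4,-20.9,0,0,0,-21.8,-48,-22.2,0,0,0,-24.9]'; python3 go2.py 72,-11
python3 - <<'E'
from go2 import *
p=manip.camera("wrist"); cv2.imwrite("pics/w24.png",cv2.resize(p["img"][100:300,200:440,::-1],None,fx=3,fy=3,interpolation=cv2.INTER_CUBIC))
p0,R0_=target(72,45-72*70/90)
for th in (75,78,81,84,87,90):
    p,Rt=target(th,45-th*70/90); d,r=rel(p0,R0_,p,Rt); print(th,d.round(1),r.round(1))
E
```

```text
clock: 30.23
eef_pos: [575.3, -252.8, 131.7]
eef_rot: [-1.571, -0.197, -3.052]
wrist_force: [-4.6, -3.4, -2.3]
finger_gap: 25.8
t 30.23 pos [ 575.3 -252.8  131.7] F [-4.6 -3.4 -2.3] gap 25.8 j [-0.43  0.64  1.2  -0.1   1.47  1.07]
72,-11 [ 575.3 -252.9  133. ] [ 0.3 -1.3  0.2] [ 0.  -0.   0.3]
75 [-4.2 -2.7  0. ] [ 0.  -0.  -2.3]
78 [-8.6 -5.1 -0. ] [-0.  -0.  -4.7]
81 [-13.   -7.3  -0. ] [-0. -0. -7.]
84 [-17.6  -9.3   0. ] [ 0.  -0.  -9.3]
87 [-22.3 -11.    0. ] [  0.   -0.  -11.7]
90 [-27.  -12.4   0. ] [ -0.  -0. -14.]
```

View pics/w24.png

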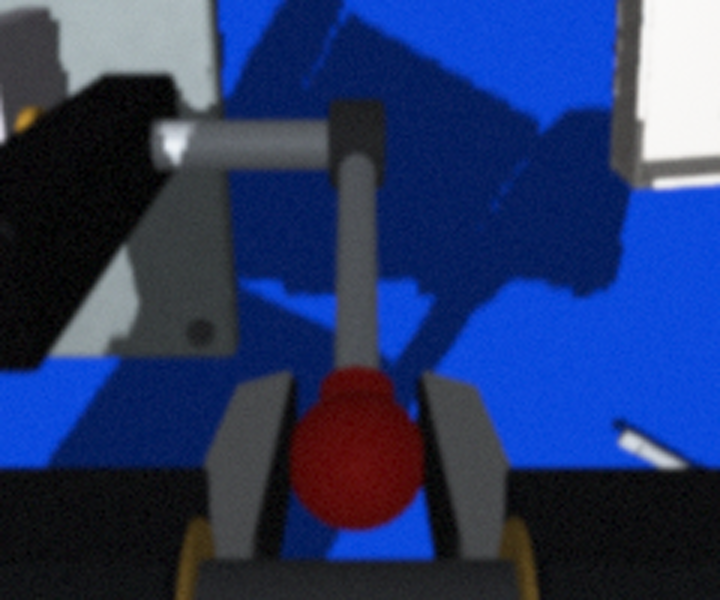

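The ball has crept about 3 mm towards the trailing pad edge, which fits my spin reading. For the last part I'll turn the tool fully with the lever and add the lag.

Run:
```python
from go2 import *
p0,R0_=target(72,-11)
for th in (75,78,81,84,87,90,92):
    p,Rt=target(th,-11-(th-72)); d,r=rel(p0,R0_,p,Rt); print(th,d.round(1),r.round(1))
```

```text
75 [-4.  -2.7  0. ] [ 0. -0. -3.]
78 [-8.  -5.2  0. ] [-0. -0. -6.]
81 [-12.3  -7.4   0. ] [ 0. -0. -9.]
84 [-16.6  -9.5   0. ] [ -0.  -0. -12.]
87 [-21.  -11.3   0. ] [  0.  -0. -15.]
90 [-25.5 -12.8   0. ] [ -0.  -0. -18.]
92 [-28.6 -13.8  -0. ] [  0.  -0. -20.]
```

```bash
python3 -m jog '[-4,-2.7,0,0,0,-3,-8,-5.2,0,0,0,-6,-12.3,-7.4,0,0,0,-9,-16.6,-9.5,0,0,0,-12,-21,-11.3,0,0,0,-15,-25.5,-12.8,0,0,0,-18,-28.6,-13.8,0,0,0,-20,-28.6,-13.8,0,0,0,-20]'; python3 go2.py 90,-30
python3 - <<'E'
from go2 import *
p=manip.camera("wrist"); np.save("w25.npy",p,allow_pickle=True); cv2.imwrite("pics/w25.png",cv2.resize(p["img"][100:300,200:440,::-1],None,fx=3,fy=3,interpolation=cv2.INTER_CUBIC))
p=manip.camera("scene"); np.save("s25.npy",p,allow_pickle=True); cv2.imwrite("pics/s25.png",cv2.resize(p["img"][130:270,210:350,::-1],None,fx=4,fy=4,interpolation=cv2.INTER_CUBIC))
E
```

```text
clock: 30.95
eef_pos: [606.7, -249.9, 139.5]
eef_rot: [-1.571, -0.546, -3.051]
wrist_force: [-3.8, -1.3, 5.6]
finger_gap: 26.0
t 30.95 pos [ 606.7 -249.9  139.5] F [-3.8 -1.3  5.6] gap 26.0 j [-0.35  0.95  0.74 -0.24  1.94  1.1 ]
90,-30 [ 602.3 -250.5  140.9] [4.5 1.1 0.2] [-0.  -0.   1.3]
```

View pics/w25.png

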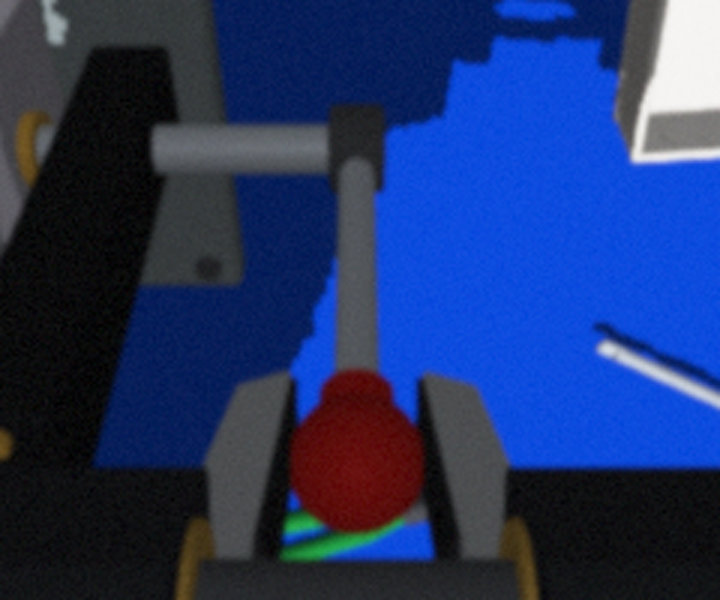

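View pics/s25.png

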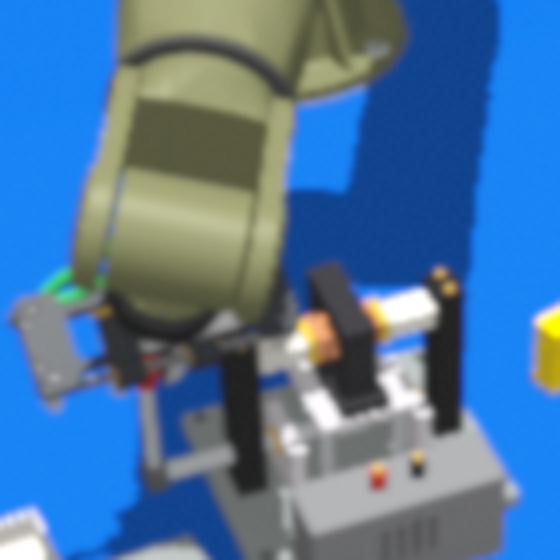

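Run:
```python
from go2 import *
w=np.load("w25.npy",allow_pickle=True).item(); s=np.load("s25.npy",allow_pickle=True).item()
b=np.array([357,463])/3+[200,100]
for th in (80,84,88,90,92,96,100):
    t=np.radians(th); ball=B-150*ey+50*ez-110*np.cos(t)*ex+110*np.sin(t)*ez
    print(th,(proj(w,ball)[0]-b).round(1),((proj(s,ball)[0]-[210,130])*4).round())
hub=B-150*ey+50*ez; print("hub crop w",((proj(w,hub)[0]-[200,100])*3).round(),"s",((proj(s,hub)[0]-[210,130])*4).round())
st=manip.read_state(); Rc=Rm(st["eef_rot"])
print("ball from grip",(Rc.T@(onz(w,b,160)-st["eef_pos"])).round(1))
# core in scene: top face centre
for n in ("wrist","scene"):
    p=manip.camera(n)
    for t in("cam_lever","knob"):
        for d in manip.tip_of(t,p)[:1]: print(n,t,d["score"],d["xy"],onz(p,d["xy"],160))
print(manip.read_state()["wrist_force"],manip.read_state()["finger_gap"],manip.read_state()["clock"])
```

```text
80 [ 0.1 15.4] [133. 346.]
84 [ 0.1 10.4] [136. 352.]
88 [0.2 4.3] [139. 358.]
90 [0.2 0.8] [141. 361.]
92 [ 0.2 -3. ] [143. 365.]
96 [  0.2 -11.5] [146. 372.]
100 [  0.2 -21.2] [149. 380.]
hub crop w [356. 149.] s [154. 471.]
ball from grip [  4.  -21.5   0.1]Traceback (most recent call last):
  File "<stdin>", line 14, in <module>
ValueError: it knows: bar_top_mid, board, coil_bar, cutters, e_core, keeper, knob, parts_tray, screwdriver, shaft, tester, tin, toroid, u_core
```

The wrist view puts the lever at 90.4°, and the hub projection matches to 1 px. I'll hold briefly to check that nothing creeps, and look at the core.

```bash
python3 -m jog '[0,0,0,0,0,0,0,0,0,0,0,0,0,0,0,0,0,0,0,0,0,0,0,0,0,0,0,0,0,0,0,0,0,0,0,0,0,0,0,0,0,0,0,0,0,0,0,0]'
python3 - <<'E'
from go2 import *
w=manip.camera("wrist"); cv2.imwrite("pics/w26.png",w["img"][:,:,::-1])
s=manip.camera("scene"); s0=np.load("s11.npy",allow_pickle=True).item()
cv2.imwrite("pics/s26.png",cv2.resize(s["img"][170:250,260:340,::-1],None,fx=6,fy=6,interpolation=cv2.INTER_CUBIC))
t=manip.camera("top"); cv2.imwrite("pics/t26.png",cv2.resize(t["img"][100:260,180:480,::-1],None,fx=2.5,fy=2.5,interpolation=cv2.INTER_CUBIC))
m=(w["img"][...,0]>60)&(w["img"][...,1]<40)&(w["img"][...,2]<60); m[:, :290]=0;m[:,350:]=0;m[:220]=0;m[285:]=0
q=np.argwhere(m)[:,::-1]; print(q.mean(0),q.min(0),q.max(0))
c=np.array([599.7,-100.1,0]); 
for z in(106,108): print(z,[((proj(s,c+sx*40*ex+sy*12.5*ey+(z+65)*ez)[0]-[260,170])*6).round().tolist() for sx in(1,-1) for sy in(1,-1)])
for d in manip.masks_of("u_core",s): print(d["score"],d["xy"])
E
```

```text
clock: 31.77
eef_pos: [606.4, -249.9, 139.6]
eef_rot: [-1.571, -0.542, -3.051]
wrist_force: [-3.8, -3.6, -2.9]
finger_gap: 25.9
[318.65017261 251.35500575] [297 223] [340 276]
106 [[266.0, 248.0], [216.0, 262.0], [205.0, 147.0], [157.0, 160.0]]
108 [[266.0, 245.0], [216.0, 259.0], [205.0, 144.0], [157.0, 157.0]]
0.8 [371.6, 237.8]
0.8 [354.4, 211.6]
0.61 [296.5, 210.9]
```

View pics/s26.png

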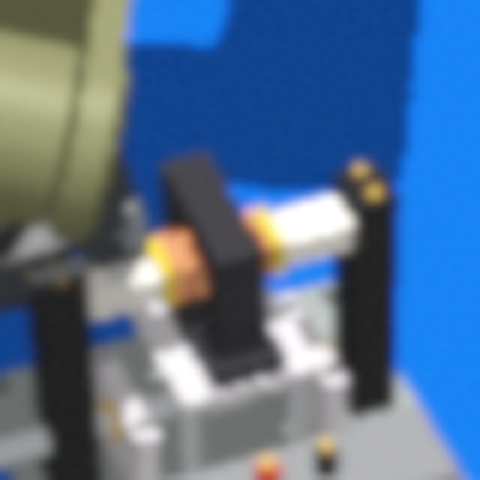

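View pics/w26.png

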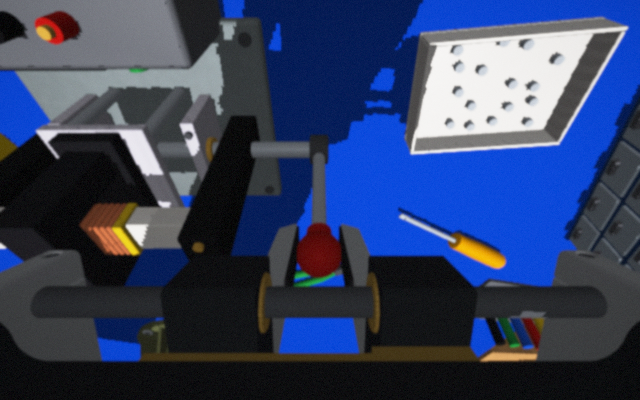

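View pics/t26.png

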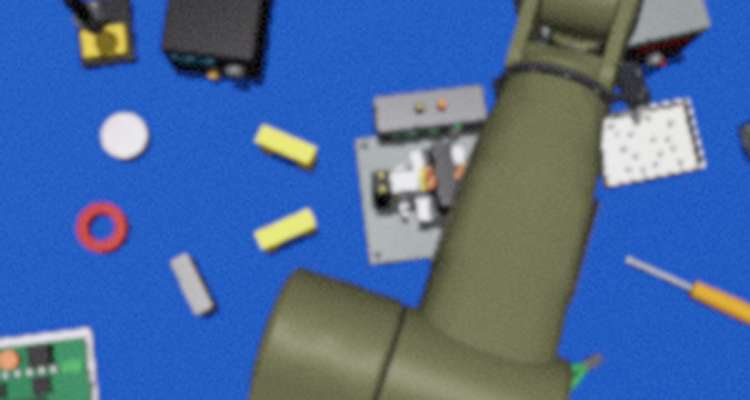

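Run:
```python
from go2 import *
s=manip.camera("scene")
now=cv2.resize(s["img"][150:250,240:340,::-1],None,fx=5,fy=5,interpolation=cv2.INTER_CUBIC)
old=cv2.imread("pics/s13.png")
for nm,(x0,x1,y0,y1) in {"core front":(265,325,255,430),"post R":(385,430,225,430),"keeper front":(240,370,380,450)}.items():
    a=old[y0:y1,x0:x1]; best=[]
    for im in (now,):
        pad=im[y0-15:y1+15,x0-15:x1+15]; r=cv2.matchTemplate(pad,a,cv2.TM_CCOEFF_NORMED); _,v,_,l=cv2.minMaxLoc(r); print(nm,"shift/5px",(l[0]-15,l[1]-15),round(v,3))
# profile: vertical edge in core top edge: boundary column 285..300
for im in(old,now): print(im[235:300:3,290].mean(1).round().astype(int).tolist())
cv2.imwrite("pics/cmp.png",np.hstack([old[200:460,200:430],now[200:460,200:430]]))
st=manip.read_state(); print(st["clock"],st["wrist_force"],st["finger_gap"])
```

```text
core front shift/5px (0, -5) 0.846
post R shift/5px (1, -1) 0.845
keeper front shift/5px (-1, -14) 0.983
[76, 77, 76, 75, 72, 70, 67, 65, 61, 57, 53, 49, 46, 43, 43, 47, 55, 62, 69, 73, 75, 75]
[76, 76, 76, 78, 83, 89, 99, 107, 110, 107, 99, 89, 82, 77, 76, 74, 74, 75, 75, 75, 75, 75]
32.0167 [-3.40937987 -3.10903927 -2.29927261] 26.045169083346305
```

View pics/cmp.png

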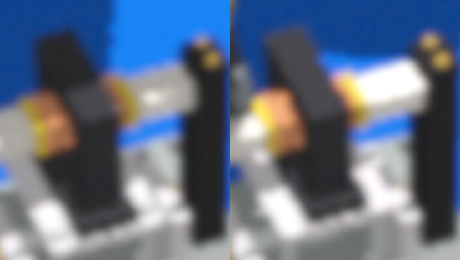

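The keeper has risen about 2.8 px (≈12 mm expected 3 px) and the core about 0.8 px (2 mm expected 0.5 px). The fixed post hasn't moved. Handing in.

```bash
python3 -c "
from cell import manip
print(manip.sign_off()); s=manip.read_state(); print(s['clock'],s['finger_gap'],s['wrist_force'])"
```

```text
the job is handed in; nothing more can be done
None
the job is handed in; nothing more can be done
```

I hung the black U core on the middle of the coil bar and let it go. I then swung the cam lever to the top and handed in the job at about 32 s, still pinching the knob.

**What went differently:**
- **First core grip missed:** the stated 22 mm from TCP to fingertips did not hold. Touching the core's top showed the tips about 4 mm behind the reported TCP. That touch pressed on the standing core with up to about 28 N. With the corrected offset the core gripped and hung as planned.
- **Knob slipped out twice:** with the tool kept vertical, the knob came out of the fingers past about 50° and then past about 65°, and the spring took the lever back. The third try worked, with the tool turning along with the lever and the grip at 60 N.

**Last checks:**

| Check | Result |
|---|---|
| Core on the bar after release (tester frame) | x +0.5 mm, y −0.4 mm, upright by eye |
| Lever angle, from the wrist picture | about 90° |
| Knob in the fingers | gap steady at 26 mm, no creep over about 1 s |
| Keeper rise in the scene picture | 2.8 px, about 12 mm |
| Core rise in the scene picture | about 0.8 px against 0.5 px expected for 2 mm |

The core's rise is at the limit of what that camera can resolve. I could not measure the contact forces directly. The bystanders in view in the last top picture looked undisturbed, but I did not measure their positions and the arm hid part of the cutters.

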